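# Kit the lathe changeover tray to its layout cards

## Task

Kit the blue tray to match its drawn layout cards: stand the spindle upright on its wide foot inside the round outline, lay the red-handled lever flat in the lever outline with its steel head on the grey square, and put the tool block inside its outline, pushed fully home against both red stops. Set everything down gently without dropping or slamming, let go, and leave the pulley, the steady rest, the oil bottle, the wrench and the collet box where they are.

Things in the scene. Friction and masses are not known exactly. Their poses are not given: they have to be found in the camera images.
- spindle_mid (a point): Headstock spindle, 130 mm long, 0.35 to 0.65 kg, starts lying on the rack. Bare aluminium shaft 34 mm in diameter, 106 mm long; a 64 mm diameter, 12 mm thick steel foot disc at one end, a 44 mm diameter, 12 mm thick dark knurled knob at the other. Point: on the axis, half-way (65 mm from either end), close to the centre of mass. Its y axis runs along the shaft from foot to knob.
- spindle_foot (a point): Centre of the flat outer face of the spindle's foot disc (65 mm from spindle_mid towards its -y). Same axes as spindle_mid.
- rack: Fixed green spindle rack in the drawer: two brass V saddles (each 8 mm thick along the shaft, centred 36 mm footward and 38 mm knobward of mid, under the shaft and narrower than it) on posts, base plate 70 x 105 x 8 mm. Holds the lying spindle's axis 70 mm above the drawer floor. Origin: centre of its underside; y axis as the lying spindle's; the spindle lifts straight up.
- lever_grip (a point): Clamp lever lying flat in the drawer, 160 mm long, 0.25 kg: a steel head block 38 x 36 x 36 mm, a dark bare shank 20 mm in diameter and about 40 mm long, then a turned red-brown handle up to 36 mm thick. Point: on the shank's axis at mid-shank, near the centre of mass, 18 mm above the surface it lies on. x axis from head to handle, z up.
- lever_head (a point): Centre of the lever's head block (39 mm from lever_grip towards -x), 18 mm above the surface it lies on.
- lever_end (a point): Point on the lever's axis inside the handle, 10 mm short of its tip (92 mm from lever_grip towards +x).
- block_mid (a point): Steel-coloured tool block, 70 (x) x 50 (y) x 50 (z) mm, 0.35 to 0.65 kg, with screw heads and a brass nut standing up to 8 mm out of its top (these only look, they cannot be gripped). Point: centre of the block. x along its long side, z up.
- drawer: Fixed grey steel stock drawer 370 (x) x 430 (y) mm, walls 40 mm high and 3 mm thick, floor 3 mm thick with drawn dark dots, one divider wall along y through the middle, as high as the walls. Holds rack, lever, block and pulley, one in each quarter (which in which varies). Origin: centre of its underside.
- tray: Fixed blue changeover tray 215 (x) x 362 (y) mm, rim 14 mm high and 4 mm thick, floor 4 mm thick. Holds three white layout cards side by side along its y, 115 mm apart, in varying order. Origin: centre of its underside.
- spot_spindle (a point): Centre of the round outline (80 mm in diameter, with a smaller circle inside it) on the top face of a fixed white card, 200 (x) x 110 (y) x 4 mm. z up. The card's top is 8 mm above the table.
- spot_lever_head (a point): On the top face of the card with the lever-shaped outline (8 mm wider than the lever all round): where the centre of the lever's head goes (grey filled square). x axis points from here to the handle end. The card is fixed.
- spot_lever_end (a point): Same card: where lever_end goes, 131 mm from spot_lever_head along +x.
- spot_block (a point): On the top face of the card with two red raised stops: centre of the block's place when it touches both. The block's long side lies along this x (either way round). Stops are 10 mm thick, 14 mm high above the card and rigid; one lies along y with its face at x = +35 mm (face runs from y = -25 to +35), the other along x with its face at y = +25 mm (x = -35 to +35). The -x and -y sides are open.
- card_spindle: The fixed card of spot_spindle. Origin: centre of its underside.
- card_lever: The fixed card of the two lever spots. Origin: centre of its underside, half-way along; x from head to handle.
- card_block: The fixed card of spot_block, with its stops. Origin: centre of its underside.
- pulley: Bystander: stepped steel pulley, 80 mm in diameter, 34 mm high, in one quarter of the drawer. Origin: centre of its underside.
- steady: Bystander: green C-shaped steady rest lying at the back, about 180 x 150 x 44 mm. Origin: centre of its ring, underside.
- oil_bottle: Bystander: yellow oil bottle, 60 mm in diameter, 150 mm high, at the back. Origin: centre of its underside.
- wrench: Bystander: wrench, 180 mm, lying to the left. Origin: centre of its underside.
- collet_box: Bystander: blue open divided collet box, 100 x 140 x 50 mm, to the left of the tray. Origin: centre of its underside.
There are look-alikes about, which are no part of the job. What is shaped like the part that bears spindle_mid but purple is not meant.

How it is judged:
At the end, for the whole second after the job is handed in: Spindle upright (0.1 rad) on its foot within 10 mm of its outline's centre; lever flat on its card, head and handle end within 12 mm of their marks; block upright on its card within 2 mm (x and y) of touching both stops, 0.05 rad square; all at rest and released (angle between spindle_mid's own y axis and vertical below 0.1 rad and horizontal distance between spindle_foot and spot_spindle below 0.01 m and z of spindle_foot in the frame of spot_spindle below 0.004 m and horizontal distance between lever_head and spot_lever_head below 0.012 m and horizontal distance between lever_end and spot_lever_end below 0.012 m and z of lever_head in the frame of spot_lever_head below 0.023 m and z of lever_end in the frame of spot_lever_end below 0.023 m and x of block_mid in the frame of spot_block between -0.002 and 0.002 m and y of block_mid in the frame of spot_block between -0.002 and 0.002 m and z of block_mid in the frame of spot_block below 0.028 m and angle between block_mid's own z axis and vertical below 0.06 rad and angle between the x axis of block_mid and the x axis of spot_block, either way round below 0.05 rad and linear speed of each of spindle, lever, block below 0.02 m/s).
It fails at once if the spindle, lever or block is dropped or slammed onto its card or stops (over 150 N) (contact force between spindle and card_spindle above 150 N or contact force between lever and card_lever above 150 N or contact force between block and card_block above 150 N).
It fails at once if a bystander is disturbed (moved over 20 mm) (distance of any of pulley, steady, oil_bottle, wrench, collet_box from where it was at the start of the episode above 0.02 m).
It also fails if it takes over 72 s, if anything falls off the work surface, if the arm or the gripper's body presses on something with over 40 N, if the wrist force passes 120 N, or if a joint passes its speed limit or range.

## Robot

A 6-joint arm with a two-finger parallel gripper is mounted at the origin on the work surface. World frame = base frame: x ahead of the robot, y to its left, z up, the work surface at z = 0. Lengths are in m, angles in rad, forces in N, time in s.
With the tool pointing down it reaches from about 0.375 to 0.9 m from the base axis. Payload 3.1 kg.
Tool frame: the origin (TCP) lies on the centre line of the jaws, within the pads' length; the fingertips stand 19 mm ahead of it and the grasp point (between the pads) is the TCP; z points along the fingers, y is the direction in which the jaws open and shut (so a half turn about z gives the same grasp; the last joint's range is limited). The gripper opens to 85 mm and grips with 20 to 120 N. Pads are 22 mm wide; open, the fingers measure 114 mm over their backs; the gripper's body (76 mm by 85 mm) begins 54 mm behind the grasp point. The pads swing forward as they close: fully open they stand 13 mm farther back than shut.
Start: joints at [0.974, 0.527, 1.433, -0, 1.181, -0.178], TCP at [0.254, 0.571, 0.25] pointing down, gripper open.
Joint ranges: [-3.08, 3.08], [-0.75, 2.2], [0.22, 2.44], [-1.43, 4.57], [0, 2.65], [-2.85, 2.85]. Speed limits (rad/s): [2.79, 2.79, 3.14, 3.14, 3.14, 3.14].

## Interface

Orientations are given as a unit quaternion [x, y, z, w].
In Python, from station import manip, imaging, workorder gives the robot as it stands.
- The arm moves only by the shell command python3 -m creep 'ROWS' [FORCE]. ROWS is a JSON object of lists of equal length, an entry for each row: "claw": the finger opening in cm, from 0 to 8.54; "dp": the shift along the tool's x, y, z in cm, a list of three; "roll": the turn about the tool's z in rad. In form: {"claw": [claw, ...], "dp": [[dx, dy, dz], ...], "roll": [roll, ...]}. A call has 1 to 12 rows; each row is the pose to reach, as a shift and turn from the pose commanded when the call began, along the tool's axes at that moment; what a row does not reach only later rows make up. A row lasts 1/10 s, in which the tool goes at most 50 mm and 8.59 degrees, less where a joint would pass 70% of its speed; a pose out of reach is approached as far as the arm can. A call with a gripper value outside its range is refused whole. The fingers move at their own pace and stop on an object; FORCE is the grip in N (left out, the last holds). Time passes only in rows, so rows that repeat a pose let the fingers close. It gives the time, the measured TCP pose, the force and the opening at its end, in the units of the state.
- manip.sense(): the state, without advancing time (a new reading comes with each control period).
- imaging.snapshot(name): name is "side" or "top"; returns a dict with "image" (400x640x3 uint8, red, green, blue), "z_map" (400x640 float32, m along the optical axis (not along the pixel's ray), 0 where there is no reading), "vfov" (degrees; the focal length in pixels is half the picture's height over the tangent of half this angle, whatever the lens; pixels are square), "cx", "cy" (the principal point, pixels), "dist" ([k1, k2, p1, p2, k3] as OpenCV has them; the pictures are not rectified), "R" (3x3) and "t" (3): a world point X has camera coordinates R X + t. Camera axes: x right, y down, z forward; pixel columns grow to the right and rows downward; lengths in m; the calibration is good to about 2 mm. A picture is of the moment at which its call begins.
- workorder.sign_off(): hands the job in, once; it reports no verdict.
The state is a dict: "t": time; "q": joint angles; "qd": joint speeds; "tau": joint torques, N m; "tcp_pos": TCP position; "tool_rot": TCP orientation; "force": force on the tool from outside, world axes, zero at the start; "ft_torque": the same for the moment, N m; "finger_gap": opening from 0.0 (shut) to 1.0 (fully open).
Only numpy, scipy, OpenCV 4.12 (cv2) and the standard library are available. Lean on these libraries where they do the work, as an engineer would, in place of code of your own. Each camera call takes 0.05 s, during which the arm holds its last target.

## Working session

There is one attempt and no reset: what is moved stays moved. The work goes in short steps, Python scripts to look and compute and a shell command to move; the robot and the scene stay as the last step left them, time stands still between calls to the robot, and variables do not carry over. Pictures are saved under pics/ and viewed, and the job is handed in when it is done.

```bash
ls; mkdir -p pics; cat > h.py <<'E'
import numpy as np, cv2, pickle
from station import manip, imaging, workorder
def snap(n,save=None):
    s=imaging.snapshot(n)
    pickle.dump(s,open(f'last_{n}.pkl','wb'))
    if save: cv2.imwrite(f'pics/{save}.png',s['image'][:,:,::-1])
    return s
def load(n): return pickle.load(open(f'last_{n}.pkl','rb'))
def K(s):
    f=200/np.tan(np.radians(s['vfov'])/2)
    return np.array([[f,0,s['cx']],[0,f,s['cy']],[0,0,1.]])
def ray(s,uv):
    p=cv2.undistortPoints(np.array(uv,float).reshape(-1,1,2),K(s),np.array(s['dist'],float)).reshape(-1,2)
    return np.c_[p,np.ones(len(p))]
def onz(s,uv,z):
    R=np.array(s['R']);t=np.array(s['t']);d=ray(s,uv)@R;o=-R.T@t
    return o+d*((z-o[2])/d[:,2])[:,None]
def dep(s,uv):
    R=np.array(s['R']);t=np.array(s['t']);r=ray(s,uv)
    z=np.array([s['z_map'][int(round(v)),int(round(u))] for u,v in uv])
    return (r*z[:,None]-t)@R
def proj(s,X):
    r,_=cv2.Rodrigues(np.array(s['R'],float))
    return cv2.projectPoints(np.array(X,float).reshape(-1,1,3),r,np.array(s['t'],float),K(s),np.array(s['dist'],float))[0].reshape(-1,2)
def crop(s,x0,y0,x1,y1,k,name):
    im=cv2.resize(s['image'][y0:y1,x0:x1,::-1],None,fx=k,fy=k,interpolation=cv2.INTER_CUBIC)
    cv2.imwrite(f'pics/{name}.png',im)
def cloud(s):
    h,w=s['z_map'].shape
    u,v=np.meshgrid(np.arange(w),np.arange(h))
    r=ray(s,np.c_[u.ravel(),v.ravel()])
    P=(r*s['z_map'].reshape(-1,1)-np.array(s['t']))@np.array(s['R'])
    P[s['z_map'].ravel()==0]=np.nan
    return P.reshape(h,w,3)
E
python3 - <<'E'
from h import *
print(manip.sense())
for n in('top','side'):
    s=snap(n,n+'0'); print(n,s['vfov'],s['cx'],s['cy'],s['dist'],-np.array(s['R']).T@s['t'])
E
```

```text
pics
{'t': 0.0, 'q': array([ 9.73523478e-01,  5.28486764e-01,  1.43392625e+00, -4.89486581e-05,
        1.18140826e+00, -1.78496989e-01]), 'qd': array([ 1.76161614e-03, -3.11274815e-05, -3.23834746e-04, -1.12888100e-03,
        1.23710180e-03, -6.69897502e-04]), 'tau': array([ 5.63839058e-04, -4.42361248e+01, -1.78025669e+01, -1.03901527e-04,
        8.44496477e-03, -7.98938771e-06]), 'tcp_pos': array([0.25373848, 0.57041737, 0.24931331]), 'tool_rot': array([ 2.07851995e-01,  9.78159653e-01, -1.04009079e-03, -4.00517009e-04]), 'force': array([ 0.25136943,  0.42032516, -0.23042217]), 'ft_torque': array([ 0.06138383, -0.0161995 ,  0.02804179]), 'finger_gap': 1.0050971785108915}
top 47.696739227614984 314.9338368123219 200.57087607879095 [-0.10858473  0.          0.          0.          0.        ] [ 0.3410308  -0.02766098  1.6220341 ]
side 57.53041450365655 317.7490643446623 196.26448915419195 [-0.00820771  0.          0.          0.          0.        ] [ 0.03280653 -0.76271751  1.02682324]
```

View pics/top0.png

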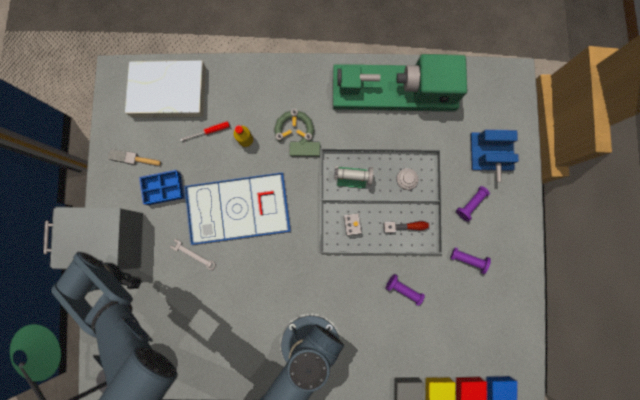

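View pics/side0.png

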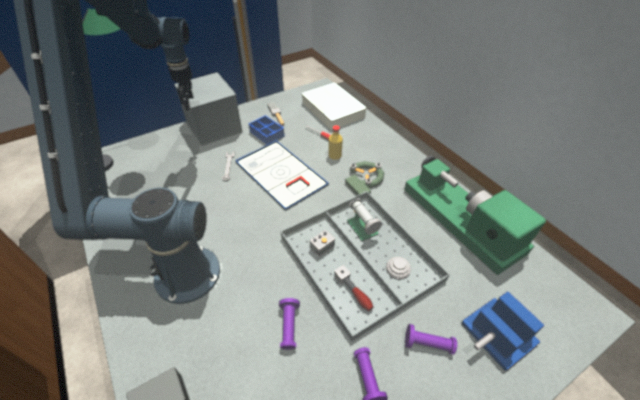

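The top view shows the tray at about (238,208), with the cards in the order lever, spindle, block from left to right. The drawer is at about (380,203). It holds the spindle on the rack (355,177), the pulley (407,178), the block (353,225) and the lever (405,227). The purple spindle look-alikes are at (474,204), (470,261) and (405,290). The silver one on the green rack fits the description, so I'll confirm it in crops.

```bash
python3 - <<'E'
from h import *
s=load('top')
crop(s,315,145,445,260,6,'c_drawer'); crop(s,178,165,298,250,6,'c_tray')
s=load('side'); crop(s,300,190,400,320,5,'c_side')
E
```

```text
(no output)
```

View pics/c_drawer.png

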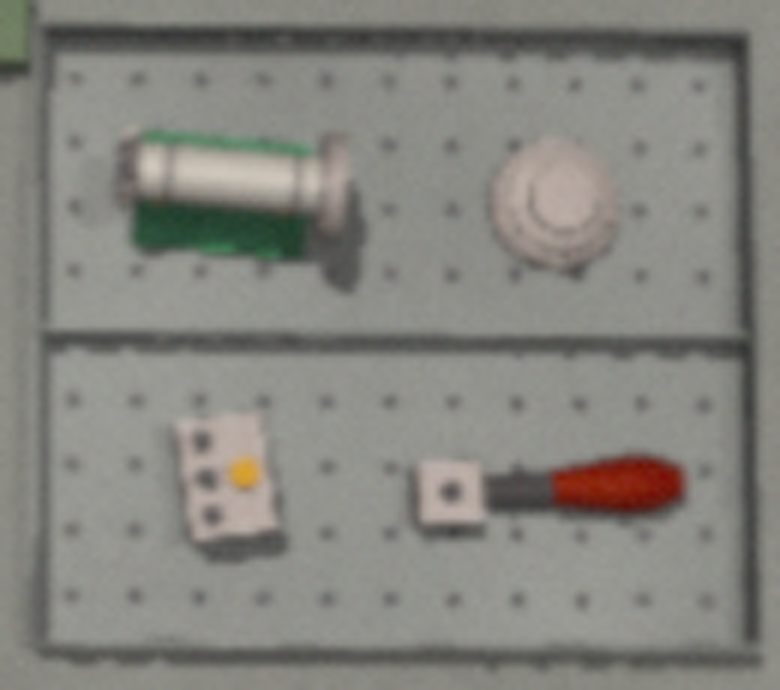

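View pics/c_tray.png

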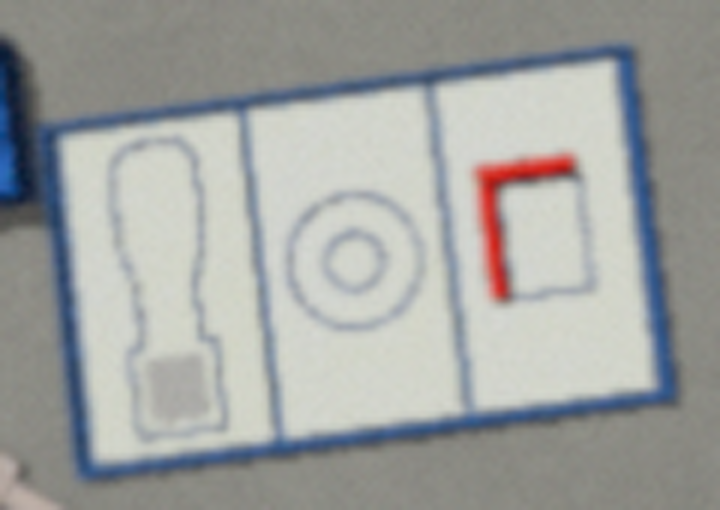

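View pics/c_side.png

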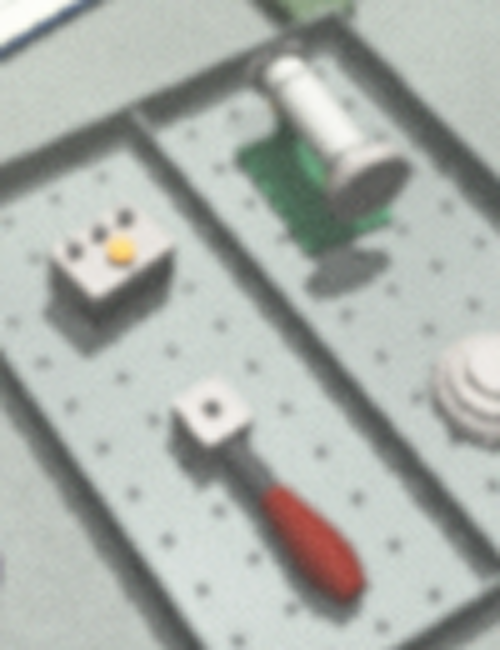

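The crop confirms the bare aluminium spindle on the green rack, with foot to the right, knob to the left. Next I measure the drawer and tray.

```bash
python3 - <<'E'
from h import *
s=load('top')
def c(pts,x0,y0): return [(x0+(a+.5)/6-.5,y0+(b+.5)/6-.5) for a,b in pts]
T=lambda *p:c(p,178,165); D=lambda *p:c(p,315,145)
np.set_printoptions(precision=4,suppress=True)
tc=onz(s,T((42,127),(632,46),(675,398),(85,477)),.014)
print('tray corners',tc,tc.mean(0)); print([np.linalg.norm(tc[i]-tc[(i+1)%4]) for i in range(4)], np.degrees(np.arctan2(*(tc[0]-tc[3])[[1,0]])),np.degrees(np.arctan2(*(tc[1]-tc[2])[[1,0]])),np.degrees(np.arctan2(*(tc[0]-tc[1])[[1,0]])))
print('circle',onz(s,T((355,261),(287,261),(424,261),(355,192),(355,330)),.008))
print('lever sq, tip, ',onz(s,T((180,387),(157,140)),.008))
print('outline blk',onz(s,T((503,297),(593,291),(580,178)),.008))
print('stop top',onz(s,T((477,170),(574,155),(505,299)),.022))
dc=onz(s,D((45,33),(745,38),(757,655),(40,650)),.043)
print('drawer',dc,dc.mean(0),[np.linalg.norm(dc[i]-dc[(i+1)%4]) for i in range(4)])
b=onz(s,D((173,424),(262,410),(282,527),(196,545)),.053);print('block',b,b.mean(0),[np.linalg.norm(b[i]-b[(i+1)%4]) for i in range(4)])
h=onz(s,D((417,464),(481,460),(486,521),(419,523)),.039);print('head',h,h.mean(0))
print('lever shank,tip',onz(s,D((486,493),(552,488),(684,482)),.021))
print('spindle mid-shaft ends top edge/bot edge',onz(s,D((138,138),(138,206),(320,150),(322,215)),.073))
print('knob/foot', onz(s,D((120,130),(122,205),(340,134),(338,230)),.073))
P=cloud(s)
for n,uv in (('card',(237,208)),('blocktop',(354,224)),('floor',(380,235)),('head',(388,227)),('shank',(401,227)),('spindle',(353,174)),('table',(300,260))): print(n,P[uv[1],uv[0]])
E
```

```text
tray corners [[0.559  0.4631 0.014 ]
 [0.6115 0.1059 0.014 ]
 [0.4007 0.0763 0.014 ]
 [0.3486 0.4284 0.014 ]] [0.4799 0.2684 0.014 ]
[np.float64(0.3610470672981574), np.float64(0.21281262973260548), np.float64(0.3559222341743664), np.float64(0.21320576339403224)] 9.375734783085273 7.997744466008907 98.35793877555338
circle [[0.4804 0.2704 0.008 ]
 [0.48   0.3116 0.008 ]
 [0.4809 0.2287 0.008 ]
 [0.5221 0.2716 0.008 ]
 [0.439  0.2692 0.008 ]]
lever sq, tip,  [[0.4034 0.3741 0.008 ]
 [0.5525 0.3936 0.008 ]]
outline blk [[0.4599 0.1807 0.008 ]
 [0.4641 0.1268 0.008 ]
 [0.532  0.136  0.008 ]]
stop top [[0.5345 0.1962 0.022 ]
 [0.5441 0.1385 0.022 ]
 [0.4577 0.1776 0.022 ]]
drawer [[ 0.6878 -0.0343  0.043 ]
 [ 0.6905 -0.4517  0.043 ]
 [ 0.3252 -0.4527  0.043 ]
 [ 0.3246 -0.0351  0.043 ]] [ 0.507  -0.2434  0.043 ] [np.float64(0.41739350393192326), np.float64(0.3653255585581819), np.float64(0.41753630130218844), np.float64(0.36327382311957074)]
block [[ 0.4558 -0.1107  0.053 ]
 [ 0.4645 -0.1623  0.053 ]
 [ 0.3969 -0.1741  0.053 ]
 [ 0.386  -0.1244  0.053 ]] [ 0.4258 -0.1429  0.053 ] [np.flo
[... 153 characters left out ...]
39 ]
 [ 0.4376 -0.2919  0.039 ]
 [ 0.402  -0.2947  0.039 ]
 [ 0.4005 -0.2554  0.039 ]] [ 0.4188 -0.2741  0.039 ]
lever shank,tip [[ 0.4192 -0.2978  0.021 ]
 [ 0.4226 -0.337   0.021 ]
 [ 0.4268 -0.416   0.021 ]]
spindle mid-shaft ends top edge/bot edge [[ 0.6199 -0.0886  0.073 ]
 [ 0.5801 -0.0888  0.073 ]
 [ 0.6141 -0.1939  0.073 ]
 [ 0.5761 -0.195   0.073 ]]
knob/foot [[ 0.6245 -0.0781  0.073 ]
 [ 0.5806 -0.0796  0.073 ]
 [ 0.6236 -0.2056  0.073 ]
 [ 0.5675 -0.2043  0.073 ]]
card [0.4805 0.2689 0.0112]
blocktop [ 0.4252 -0.1468  0.0645]
floor [ 0.3899 -0.244   0.0087]
head [ 0.417  -0.2673  0.0439]
shank [ 0.4178 -0.3142  0.0368]
spindle [ 0.5952 -0.1409  0.0899]
table [0.2981 0.04   0.0027]
```

```bash
python3 - <<'E'
from h import *
np.set_printoptions(precision=4,suppress=True)
for n in('top','side'):
    s=load(n);P=cloud(s).reshape(-1,3)
    m=(P[:,0]>.54)&(P[:,0]<.66)&(P[:,1]>-.24)&(P[:,1]<-.05)&(P[:,2]>.06)
    Q=P[m];print(n,len(Q),Q.min(0),Q.max(0))
    for y0 in np.arange(-.22,-.06,.01):
        q=Q[(Q[:,1]>y0)&(Q[:,1]<y0+.01)]
        if len(q): print('%.3f'%y0,len(q),q[:,0].min(),q[:,0].max(),q[:,2].max())
s=load('side')
# project model
d=np.array([.5951-.6000,-.1945+.0887,0]);d/=np.linalg.norm(d)
for n in('top','side'):
    s=load(n);im=s['image'][:,:,::-1].copy()
    mid=np.array([.5976,-.142,.073]);nn=np.array([-d[1],d[0],0])
    for a,b,r in((-65,-53,22),(-53,53,17),(53,65,32)):
        for a1 in(a,b):
            th=np.linspace(0,2*np.pi,60)
            pts=proj(s,mid+d*a1/1000+r/1000*(np.cos(th)[:,None]*nn+np.sin(th)[:,None]*np.array([0,0,1.])))
            for p in pts: 
                u,v=np.round(p).astype(int); im[v,u]=(0,0,255) if a1 in(a,) else (255,0,0)
    x,y=(325,155) if n=='top' else (340,185)
    cv2.imwrite(f'pics/ov_{n}.png',cv2.resize(im[y:y+60,x:x+60],None,fx=9,fy=9,interpolation=cv2.INTER_NEAREST))
E
python3 -c "
import cv2,numpy as np
cv2.imwrite('pics/ov.png',cv2.resize(np.hstack([cv2.imread('pics/ov_top.png'),cv2.imread('pics/ov_side.png')]),(800,400)))"
```

```text
top 430 [ 0.5615 -0.2062  0.0605] [ 0.6257 -0.0754  0.1126]
-0.210 26 0.5628714217505231 0.6205017180406538 0.10658819975430986
-0.200 57 0.5615367922722551 0.6217108587218316 0.1126129661952559
-0.190 30 0.5761836182353479 0.6077313834342539 0.09648086654946195
-0.180 29 0.5769264797700714 0.6074493395335939 0.09319851719847214
-0.170 30 0.579187212606168 0.6113745368603807 0.09517625512146101
-0.160 30 0.5793855198615421 0.6111586188706883 0.0965185785406652
-0.150 30 0.5799501657828707 0.6104122804727028 0.09572218453557732
-0.140 29 0.5802142491303448 0.6154179007316722 0.09470728986929036
-0.130 30 0.5830416000403674 0.6142071484241299 0.09284665614428235
-0.120 27 0.5826621265523889 0.6136263920303648 0.09327329350404337
-0.110 25 0.5819697145012737 0.6131776270487517 0.09541592802604393
-0.100 28 0.5853745002507389 0.6154958938546384 0.09454279481205011
-0.090 35 0.5794232339949811 0.6257098836432456 0.09793403019262367
-0.080 24 0.5798376154433713 0.6240751267985358 0.09822700496355066
side 447 [ 0.5585 -0.2087  0.0603] [ 0.6211 -0.0733  0.1062]
-0.210 125 0.559060048441958 0
[... 212 characters left out ...]
27831292 0.09018590770544171
-0.170 21 0.57642234940129 0.6030576681299864 0.08915117976824512
-0.160 26 0.5767963016854396 0.6074661583211203 0.09045296789841445
-0.150 26 0.5780711614549306 0.6053828725077429 0.09170811763494417
-0.140 23 0.5795599180672647 0.6099764894126072 0.09311266524281311
-0.130 25 0.579621744681911 0.6087861707667322 0.09046296489049524
-0.120 19 0.5801632382936198 0.6093526776134122 0.08958486210995166
-0.110 29 0.5806820392650522 0.6129816091637192 0.09092567315734457
-0.100 25 0.5815321586409068 0.612133187741512 0.09175262873056335
-0.090 42 0.577529465315319 0.61904890158586 0.09577580479423961
-0.080 13 0.5794956649962706 0.6156186628900606 0.0956417383457517
```

View pics/ov.png

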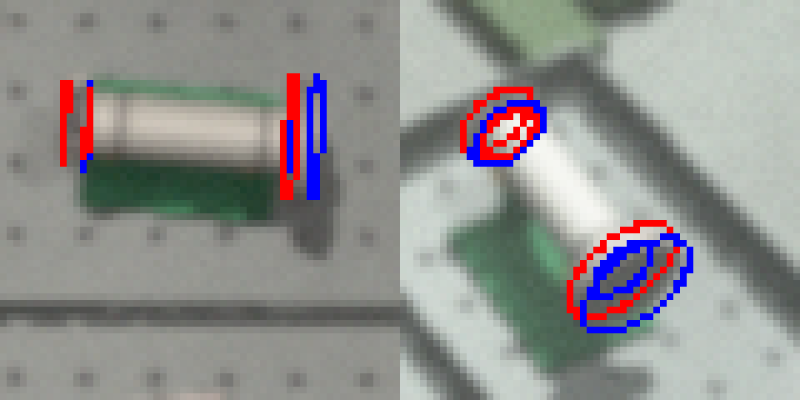

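```bash
cat >> h.py <<'E'
def pose(st=None):
    st=st or manip.sense(); x,y,z,w=st['tool_rot']
    from scipy.spatial.transform import Rotation as Ro
    return np.array(st['tcp_pos']),Ro.from_quat(st['tool_rot']).as_matrix(),st
def to(*wps):
    """wps: (x,y,z,yaw_deg) world -> dp cm + roll from the current pose"""
    p,R,st=pose(); ya=np.arctan2(R[1,0],R[0,0]); print('at',p.round(4),'yaw',np.degrees(ya).round(2),'t',round(st['t'],2),'F',np.round(st['force'],1),'gap',round(st['finger_gap'],3))
    for w in wps:
        r=-(np.radians(w[3])-ya); r=(r+np.pi)%(2*np.pi)-np.pi
        print(w,'dp',((np.array(w[:3])-p)@R*100).round(2),'roll',r.round(3))
E
python3 -c "
from h import *
to((.45,.1,.2,110),(.4205,-.313,.2,93.2),(.4205,-.313,.06,93.2))"
```

```text
at [0.2538 0.5705 0.2494] yaw 156.01 t 0.1 F [-0.4 -0.7  0.8] gap 1.0
(0.45, 0.1, 0.2, 110) dp [-37.06 -34.99   5.  ] roll 0.803
(0.4205, -0.313, 0.2, 93.2) dp [-51.16 -73.92   5.07] roll 1.096
(0.4205, -0.313, 0.06, 93.2) dp [-51.17 -73.89  19.07] roll 1.096
```

```bash
python3 -m creep '{"claw":[6,6,6,6,6,6,6,6,6,6,6,6],"dp":[[-37,-35,5],[-37,-35,5],[-37,-35,5],[-37,-35,5],[-37,-35,5],[-37,-35,5],[-37,-35,5],[-37,-35,5],[-51.2,-73.9,5],[-51.2,-73.9,5],[-51.2,-73.9,5],[-51.2,-73.9,5]],"roll":[0.8,0.8,0.8,0.8,0.8,0.8,0.8,0.8,1.1,1.1,1.1,1.1]}' 30; python3 -c "
from h import *
to((.4205,-.313,.1,93.2),(.4205,-.313,.03,93.2))"
```

```text
t: 1.3
tcp_pos: [0.4122, 0.0017, 0.2069]
tool_rot: [0.688, 0.725, -0.0, -0.0]
force: [1.4, 0.7, 0.8]
finger_gap: 0.703
at [0.4122 0.0017 0.2069] yaw 92.98 t 1.3 F [1.4 0.7 0.8] gap 0.703
(0.4205, -0.313, 0.1, 93.2) dp [-31.47  -0.81  10.68] roll -0.004
(0.4205, -0.313, 0.03, 93.2) dp [-31.47  -0.81  17.68] roll -0.004
```

```bash
python3 -m creep '{"claw":[6,6,6,6,6,6,6,6,6,6,6,6],"dp":[[-10,0,2],[-20,0,5],[-31.4,-0.8,8],[-31.4,-0.8,8],[-31.4,-0.8,9],[-31.4,-0.8,9],[-31.4,-0.8,9],[-31.4,-0.8,9],[-31.4,-0.8,9],[-31.4,-0.8,9],[-31.4,-0.8,9],[-31.4,-0.8,9]],"roll":[0,0,0,0,0,0,0,0,0,0,0,0]}'; python3 -c "
from h import *
to((.4205,-.313,.05,93.2),(.4205,-.313,.03,93.2))
s=snap('top','t1');crop(s,315,145,445,260,6,'c1');s=snap('side','s1');crop(s,270,170,430,330,5,'c1s')"
```

```text
t: 2.5
tcp_pos: [0.4212, -0.3092, 0.1175]
tool_rot: [0.688, 0.726, 0.0, 0.0]
force: [1.0, 0.8, -0.5]
finger_gap: 0.704
at [ 0.4212 -0.3092  0.1175] yaw 93.08 t 2.5 F [ 1.   0.8 -0.5] gap 0.704
(0.4205, -0.313, 0.05, 93.2) dp [-0.37 -0.09  6.75] roll -0.002
(0.4205, -0.313, 0.03, 93.2) dp [-0.37 -0.09  8.75] roll -0.002
```

View pics/c1s.png

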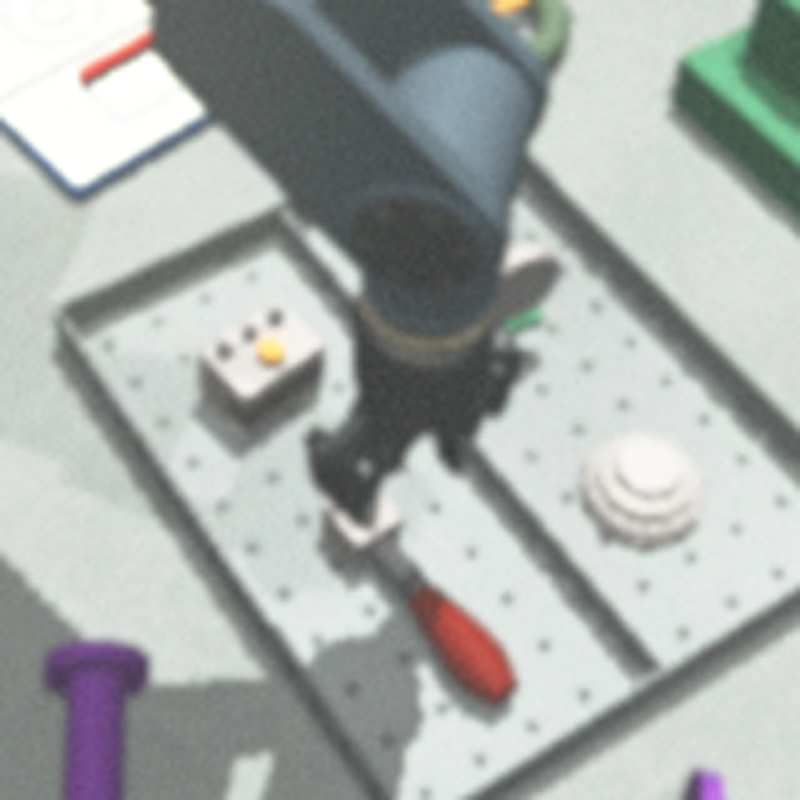

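```bash
python3 -m creep '{"claw":[6,6,6,6,6,6,6,1,1,1,1,1],"dp":[[-0.3,0,2],[-0.3,0,4],[-0.3,0,6],[-0.3,0,7.5],[-0.3,0,8.5],[-0.3,0,8.8],[-0.3,0,8.8],[-0.3,0,8.8],[-0.3,0,8.8],[-0.3,0,8.8],[-0.3,0,8.8],[-0.3,0,8.8]],"roll":[0,0,0,0,0,0,0,0,0,0,0,0]}' 60; python3 -c "
from h import *
to((.43,-.1,.15,140),(.442,.3796,.15,188))"
```

```text
t: 3.8
tcp_pos: [0.4213, -0.3137, 0.0299]
tool_rot: [0.688, 0.725, -0.0, 0.001]
force: [-0.2, 0.2, 6.0]
finger_gap: 0.208
at [ 0.4213 -0.3137  0.0299] yaw 92.98 t 3.8 F [-0.2  0.2  6. ] gap 0.208
(0.43, -0.1, 0.15, 140) dp [ 21.28   1.99 -12.03] roll -0.821
(0.442, 0.3796, 0.15, 188) dp [ 69.12   5.68 -12.08] roll -1.658
```

```bash
python3 -m creep '{"claw":[1,1,1,1,1,1,1],"dp":[[0,0,0],[0,0,-0.5],[0,0,-2],[0,0,-5],[0,0,-8],[0,0,-8],[0,0,-8]],"roll":[0,0,0,0,0,0,0]}' 60; python3 -c "
from h import *
to((.43,-.1,.15,140))
s=snap('side','s2');crop(s,270,170,430,330,5,'c2s')"
```

```text
t: 4.5
tcp_pos: [0.421, -0.3133, 0.1092]
tool_rot: [0.688, 0.725, -0.0, 0.0]
force: [0.2, 0.1, -2.3]
finger_gap: 0.209
at [ 0.421  -0.3133  0.1092] yaw 92.98 t 4.5 F [ 0.2  0.1 -2.3] gap 0.209
(0.43, -0.1, 0.15, 140) dp [21.26  2.   -4.09] roll -0.821
```

View pics/c2s.png

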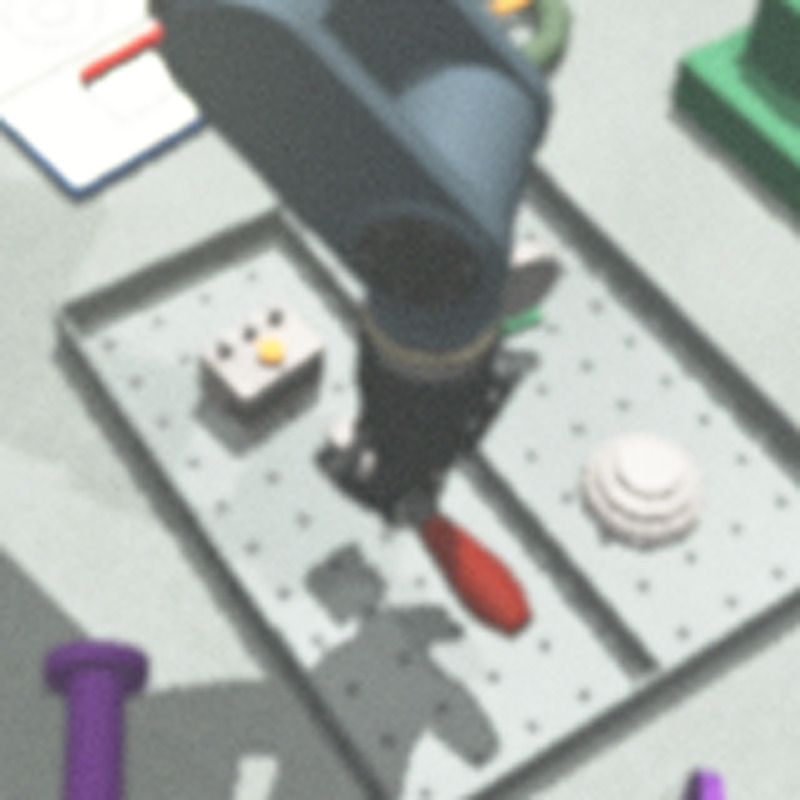

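The lever is held level, the shadow shows it clear of the floor, and the force matches its weight. I carry it to the lever card.

```bash
python3 -m creep '{"claw":[1,1,1,1,1,1,1,1,1,1,1,1],"dp":[[3,0,-3],[7,0,-4],[11,1,-4],[15.5,1,-4],[20,2,-4],[24.5,2.5,-4],[29,3,-4],[33.5,3.5,-4],[38,4,-4],[42,4,-4],[46,4.5,-4],[50,5,-4]],"roll":[0,-0.1,-0.2,-0.3,-0.4,-0.5,-0.6,-0.7,-0.8,-0.9,-1.0,-1.1]}' 60; python3 -c "
from h import *
to((.442,.3796,.12,188))"
```

```text
t: 5.75
tcp_pos: [0.4435, 0.19, 0.1473]
tool_rot: [0.206, 0.979, -0.001, -0.002]
force: [1.1, 0.3, -2.1]
finger_gap: 0.21
at [0.4435 0.19   0.1473] yaw 156.26 t 5.75 F [ 1.1  0.3 -2.1] gap 0.21
(0.442, 0.3796, 0.12, 188) dp [ 7.76 17.3   2.72] roll -0.554
```

```bash
python3 -m creep '{"claw":[1,1,1,1,1,1,1,1,1,1],"dp":[[2,4,0],[4,8.5,0.5],[5.5,12,1],[7,15.5,2],[7.8,17.3,2.7],[7.8,17.3,2.7],[7.8,17.3,2.7],[7.8,17.3,2.7],[7.8,17.3,2.7],[7.8,17.3,2.7]],"roll":[-0.1,-0.2,-0.3,-0.4,-0.5,-0.55,-0.55,-0.55,-0.55,-0.55]}' 60; python3 -c "
from h import *
to((.442,.3796,.03,188))
s=snap('top','t3');crop(s,170,150,300,250,6,'c3');s=snap('side','s3');crop(s,220,120,340,220,6,'c3s')"
```

```text
t: 6.75
tcp_pos: [0.4442, 0.3776, 0.1219]
tool_rot: [-0.065, 0.998, -0.0, -0.0]
force: [-0.0, -0.7, -2.9]
finger_gap: 0.203
at [0.4442 0.3776 0.1219] yaw -172.57 t 6.75 F [-0.  -0.7 -2.9] gap 0.203
(0.442, 0.3796, 0.03, 188) dp [0.19 0.23 9.19] roll -0.01
```

View pics/c3.png

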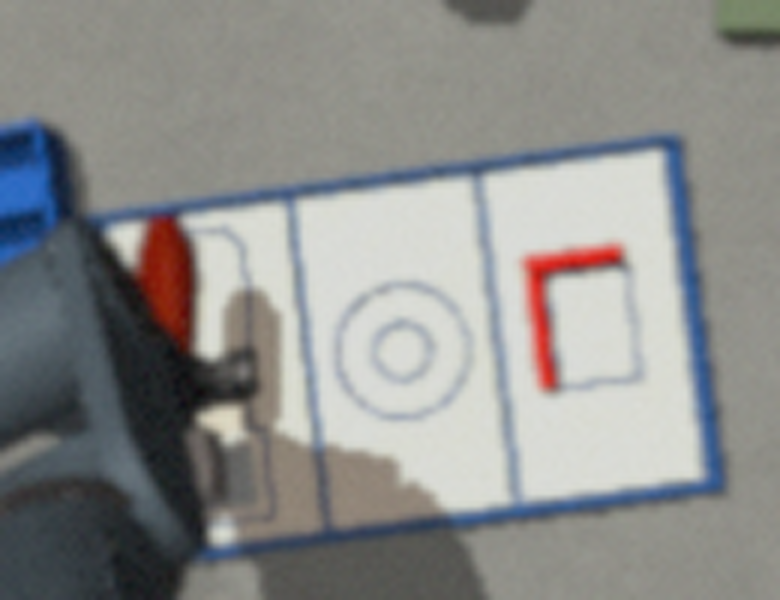

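View pics/c3s.png

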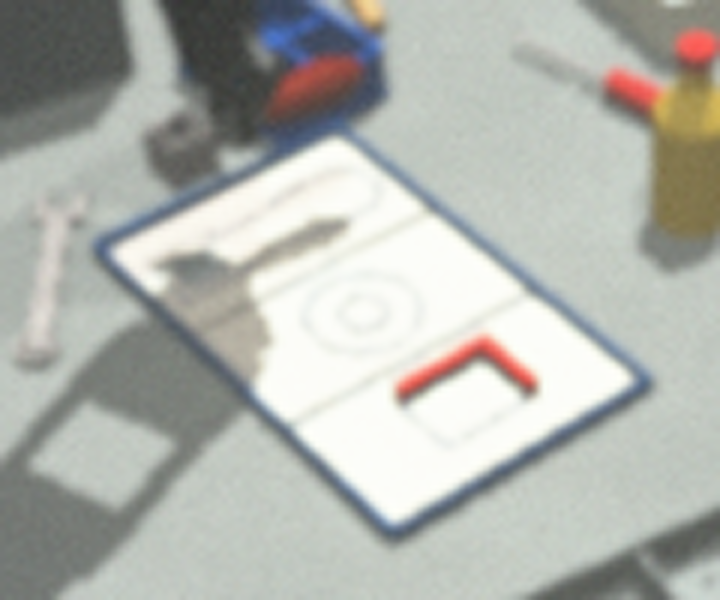

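```bash
python3 -m creep '{"claw":[1,1,1,1,1,1,1,1,1,1],"dp":[[0.1,0.1,2],[0.2,0.2,4],[0.2,0.2,5.5],[0.2,0.2,7],[0.2,0.2,7.5],[0.2,0.2,8],[0.2,0.2,8.2],[0.2,0.2,8.2],[0.2,0.2,8.2],[0.2,0.2,8.2]],"roll":[-0.01,-0.01,-0.01,-0.01,-0.01,-0.01,-0.01,-0.01,-0.01,-0.01]}' 60; python3 -c "
from h import *
to((.442,.3796,.035,188))
s=snap('top');s=snap('side','s4');crop(s,220,120,340,220,6,'c4s')"
```

```text
t: 7.85
tcp_pos: [0.4422, 0.3802, 0.0405]
tool_rot: [-0.071, 0.998, 0.0, 0.0]
force: [-0.4, 0.3, -2.1]
finger_gap: 0.209
at [0.4422 0.3802 0.0405] yaw -171.91 t 7.85 F [-0.4  0.3 -2.1] gap 0.209
(0.442, 0.3796, 0.035, 188) dp [ 0.03 -0.06  0.55] roll 0.002
```

View pics/c4s.png

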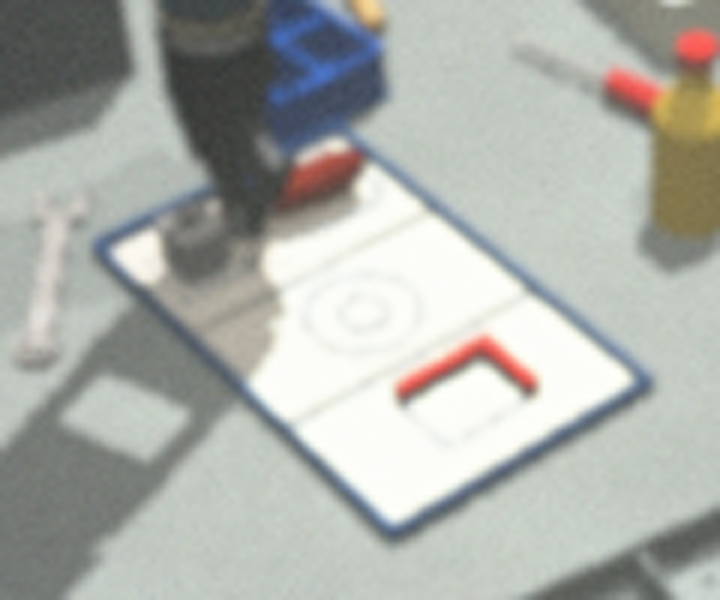

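```bash
python3 -m creep '{"claw":[1,1,1,1,1,1,1,1],"dp":[[0,0,0.1],[0,0,0.2],[0,0,0.3],[0,0,0.4],[0,0,0.5],[0,0,0.55],[0,0,0.6],[0,0,0.6]],"roll":[0,0,0,0,0,0,0,0]}' 60
```

```text
t: 8.75
tcp_pos: [0.4419, 0.38, 0.0349]
tool_rot: [-0.071, 0.998, -0.0, 0.0]
force: [-0.6, -1.2, 6.4]
finger_gap: 0.207
```

Contact made (+6 N against the −2 N carried weight), so I release gently and back off straight up.

```bash
python3 -m creep '{"claw":[2.5,4,5,5,5,5,5,5,5,5,5,5],"dp":[[0,0,0],[0,0,0],[0,0,0],[0,0,0],[0,0,-1],[0,0,-3],[0,0,-6],[0,0,-10],[0,0,-12],[0,0,-12],[0,0,-12],[0,0,-12]],"roll":[0,0,0,0,0,0,0,0,0,0,0,0]}' 40; python3 -c "
from h import *
to((.45,0,.18,120),(.4258,-.1429,.15,190))"
```

```text
t: 9.95
tcp_pos: [0.441, 0.3795, 0.1529]
tool_rot: [-0.071, 0.998, -0.001, -0.001]
force: [-0.4, -0.3, 0.0]
finger_gap: 0.587
at [0.441  0.3795 0.1529] yaw -171.91 t 9.95 F [-0.4 -0.3  0. ] gap 0.587
(0.45, 0, 0.18, 120) dp [  4.45 -37.7   -2.66] roll 1.188
(0.4258, -0.1429, 0.15, 190) dp [  8.85 -51.5    0.36] roll -0.033
```

```bash
python3 -m creep '{"claw":[8,8,8,8,8,8,8,8,8,8,8,8],"dp":[[0,-4,0],[0.8,-8.5,-1],[1.6,-13,-1],[2.4,-18,-1],[3.2,-23,-1],[4,-28,-1],[5,-33,-1],[6,-38,0],[7,-43,0],[8,-47,0.3],[8.8,-51.5,0.3],[8.8,-51.5,0.3]],"roll":[0,0,0,0,0,0,0,0,0,-0.03,-0.03,-0.03]}'; python3 -c "
from h import *
s=snap('top','t5');crop(s,170,150,300,250,6,'c5')
to((.4258,-.1429,.1,190.5))"
```

```text
t: 11.15
tcp_pos: [0.4281, -0.148, 0.15]
tool_rot: [-0.082, 0.997, -0.001, 0.001]
force: [1.3, -0.0, -0.1]
finger_gap: 0.941
at [ 0.427  -0.145   0.1499] yaw -170.53 t 11.2 F [-0.5  0.7  0.2] gap 0.938
(0.4258, -0.1429, 0.1, 190.5) dp [0.08 0.22 4.99] roll -0.018
```

View pics/c5.png

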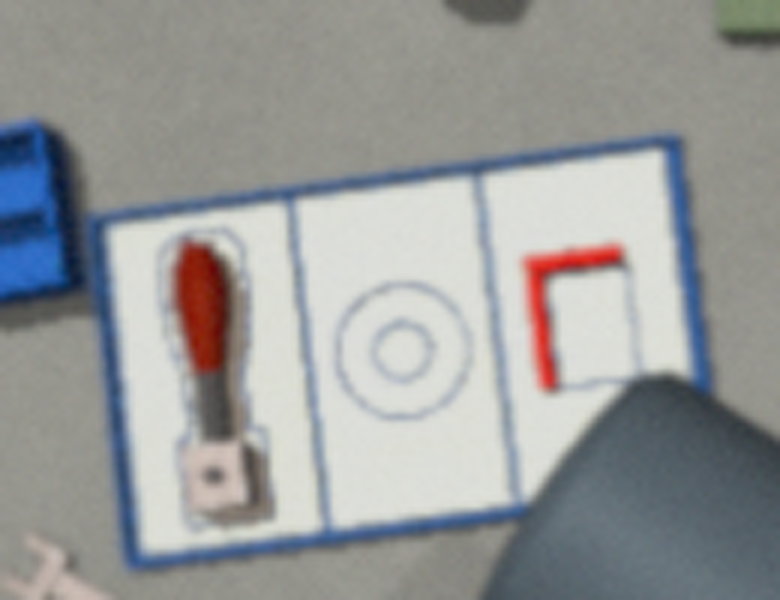

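```bash
python3 -c "
from h import *
s=load('top')
c=lambda *p:[(170+(a+.5)/6-.5,150+(b+.5)/6-.5) for a,b in p]
print(onz(s,c((217,478)),.044),onz(s,c((195,242)),.026), 'sq',[.4034,.3741])
# outline picks in this image: tip, bottom edge of head part
print(onz(s,c((205,230),(190,527),(270,520)),.008))
"
```

```text
[[0.40132754 0.37162229 0.044     ]] [[0.5428196  0.39468302 0.026     ]] sq [0.4034, 0.3741]
[[0.55247237 0.39358777 0.008     ]
 [0.37312902 0.39616345 0.008     ]
 [0.37808674 0.34773682 0.008     ]]
```

```bash
python3 -m creep '{"claw":[8,8,8,8,8,8,8,8,8],"dp":[[0,0.1,2],[0,0.2,4],[0.1,0.2,6],[0.1,0.2,8],[0.1,0.2,9.5],[0.1,0.2,10.5],[0.1,0.2,10.8],[0.1,0.2,10.8],[0.1,0.2,10.8]],"roll":[-0.02,-0.02,-0.02,-0.02,-0.02,-0.02,-0.02,-0.02,-0.02]}'; python3 -c "
from h import *
s=snap('side','s6');crop(s,270,170,390,290,6,'c6s')
to((.4258,-.1429,.042,190.5))"
```

```text
t: 12.1
tcp_pos: [0.4261, -0.1402, 0.0434]
tool_rot: [-0.096, 0.995, -0.0, 0.0]
force: [-0.6, 0.1, -0.2]
finger_gap: 0.936
at [ 0.4262 -0.1404  0.0435] yaw -169.03 t 12.15 F [ 0.2 -0.4 -0.8] gap 0.937
(0.4258, -0.1429, 0.042, 190.5) dp [ 0.09 -0.24  0.15] roll 0.008
```

View pics/c6s.png

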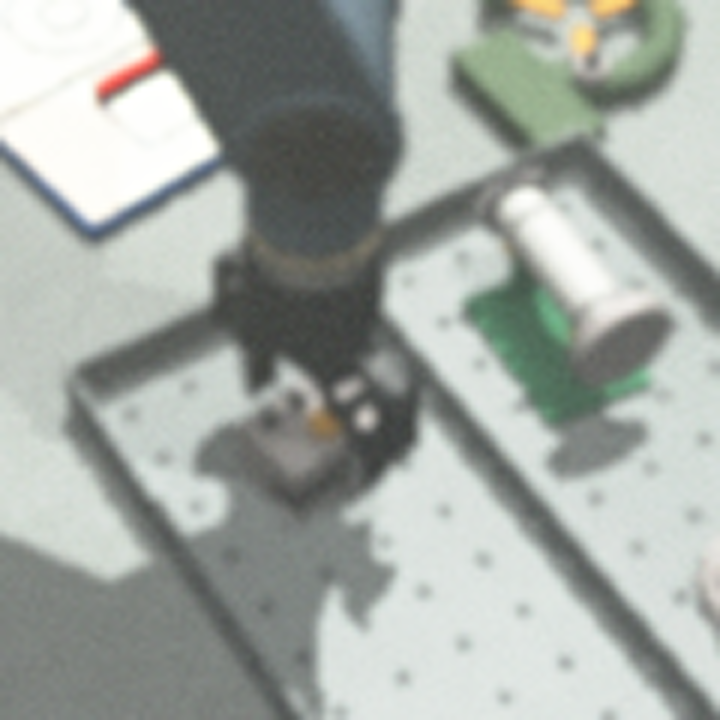

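The fingers straddle the block. I shift about 2 mm to centre it, then close.

```bash
python3 -m creep '{"claw":[8,8,4,4,4,4,4,4,4,4],"dp":[[0,-0.2,0],[0,-0.2,0],[0,-0.2,0],[0,-0.2,0],[0,-0.2,0],[0,-0.2,0],[0,-0.2,0],[0,-0.2,0],[0,-0.2,-1],[0,-0.2,-2]],"roll":[0,0,0,0,0,0,0,0,0,0]}' 60; python3 -c "
from h import *
to((.4258,-.1429,.15,190.5))"
```

```text
t: 13.15
tcp_pos: [0.4258, -0.1421, 0.0632]
tool_rot: [-0.095, 0.995, 0.001, -0.001]
force: [-0.3, 0.5, -4.8]
finger_gap: 0.576
at [ 0.4258 -0.1421  0.0632] yaw -169.04 t 13.15 F [-0.3  0.5 -4.8] gap 0.576
(0.4258, -0.1429, 0.15, 190.5) dp [ 0.02 -0.07 -8.68] roll 0.008
```

```bash
python3 -m creep '{"claw":[4,4,4,4],"dp":[[0,0,-2],[0,0,-5],[0,0,-8],[0,0,-8]],"roll":[0,0,0,0]}' 60; python3 -c "
from h import *
to((.4893,.1503,.14,188.3))"
```

```text
t: 13.55
tcp_pos: [0.428, -0.1434, 0.1463]
tool_rot: [-0.096, 0.995, -0.002, 0.003]
force: [0.0, -0.2, -4.6]
finger_gap: 0.575
at [ 0.428  -0.1434  0.1463] yaw -169.03 t 13.55 F [ 0.  -0.2 -4.6] gap 0.575
(0.4893, 0.1503, 0.14, 188.3) dp [-11.6   27.67   0.55] roll 0.047
```

```bash
python3 -m creep '{"claw":[4,4,4,4,4,4,4,4,4,4,4,4],"dp":[[-1,3,0],[-2.5,7,0],[-4,11,0],[-6,15,0],[-8,19,0.3],[-10,23,0.5],[-11,26,0.5],[-11.6,27.7,0.5],[-11.6,27.7,0.5],[-11.6,27.7,0.5],[-11.6,27.7,0.5],[-11.6,27.7,0.5]],"roll":[0.05,0.05,0.05,0.05,0.05,0.05,0.05,0.05,0.05,0.05,0.05,0.05]}' 60; python3 -c "
from h import *
to((.4893,.1503,.06,188.3))
s=snap('top','t7');crop(s,210,150,330,250,6,'c7');s=snap('side','s7');crop(s,240,120,360,220,6,'c7s')"
```

```text
t: 14.75
tcp_pos: [0.4872, 0.1505, 0.1377]
tool_rot: [-0.07, 0.998, -0.0, -0.001]
force: [0.3, 0.2, -3.5]
finger_gap: 0.578
at [0.4872 0.1505 0.1377] yaw -172.0 t 14.75 F [ 0.3  0.2 -3.5] gap 0.578
(0.4893, 0.1503, 0.06, 188.3) dp [-0.22 -0.05  7.77] roll -0.005
```

View pics/c7s.png

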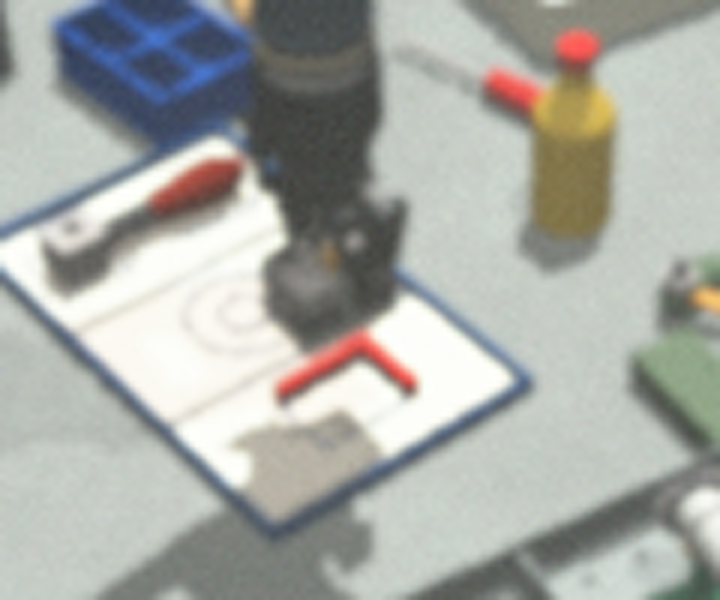

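```bash
python3 -m creep '{"claw":[4,4,4,4,4,4,4],"dp":[[-0.1,0,2],[-0.1,0,4],[-0.1,0,5.5],[-0.1,0,6.5],[-0.1,0,7.1],[-0.1,0,7.1],[-0.1,0,7.1]],"roll":[-0.005,-0.005,-0.005,-0.005,-0.005,-0.005,-0.005]}' 60; python3 -c "
from h import *
to((.4893,.1503,.053,188.3))
s=snap('top','t8');s=snap('side','s8');crop(s,270,140,350,200,9,'c8s')"
```

```text
t: 15.55
tcp_pos: [0.489, 0.1516, 0.0674]
tool_rot: [-0.073, 0.997, 0.0, 0.0]
force: [-0.6, 0.6, -3.8]
finger_gap: 0.575
at [0.489  0.1516 0.0674] yaw -171.64 t 15.55 F [-0.6  0.6 -3.8] gap 0.575
(0.4893, 0.1503, 0.053, 188.3) dp [-0.01 -0.14  1.44] roll 0.001
```

View pics/c8s.png

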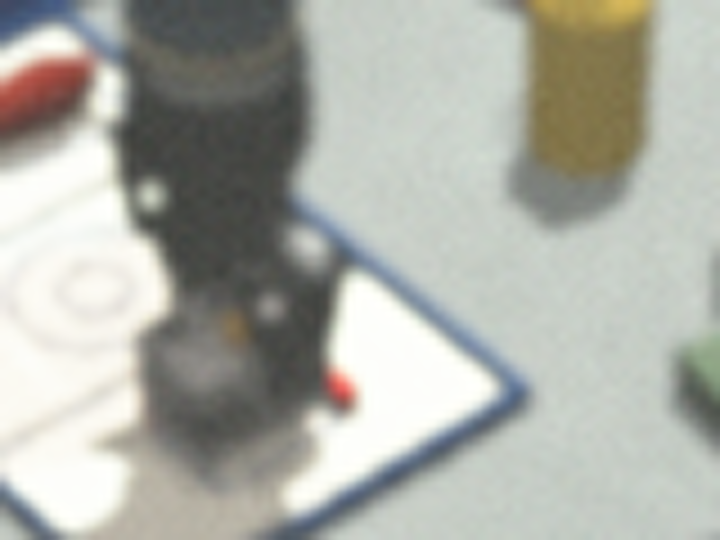

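```bash
python3 -m creep '{"claw":[4,4,4,4,4,4,4,4],"dp":[[0.2,-0.35,0],[0.2,-0.35,0],[0.2,-0.35,0.3],[0.2,-0.35,0.6],[0.2,-0.35,0.9],[0.2,-0.35,1.2],[0.2,-0.35,1.4],[0.2,-0.35,1.4]],"roll":[0,0,0,0,0,0,0,0]}' 60
```

```text
t: 16.45
tcp_pos: [0.4868, 0.148, 0.0526]
tool_rot: [-0.073, 0.997, -0.0, -0.0]
force: [-1.0, -0.1, -4.5]
finger_gap: 0.578
```

```bash
python3 -m creep '{"claw":[4,4,4,4,4,4],"dp":[[0,0,0.1],[0,0,0.2],[0,0,0.3],[0,0,0.35],[0,0,0.4],[0,0,0.4]],"roll":[0,0,0,0,0,0]}' 60; python3 -c "
from h import *
to()
s=snap('top','t9');crop(s,240,170,310,220,10,'c9');s=snap('side','s9');crop(s,270,140,350,200,9,'c9s')"
```

```text
t: 17.05
tcp_pos: [0.487, 0.148, 0.049]
tool_rot: [-0.073, 0.997, 0.0, -0.0]
force: [-1.2, 0.2, -4.8]
finger_gap: 0.573
at [0.487 0.148 0.049] yaw -171.62 t 17.05 F [-1.2  0.2 -4.8] gap 0.573
```

View pics/c9s.png

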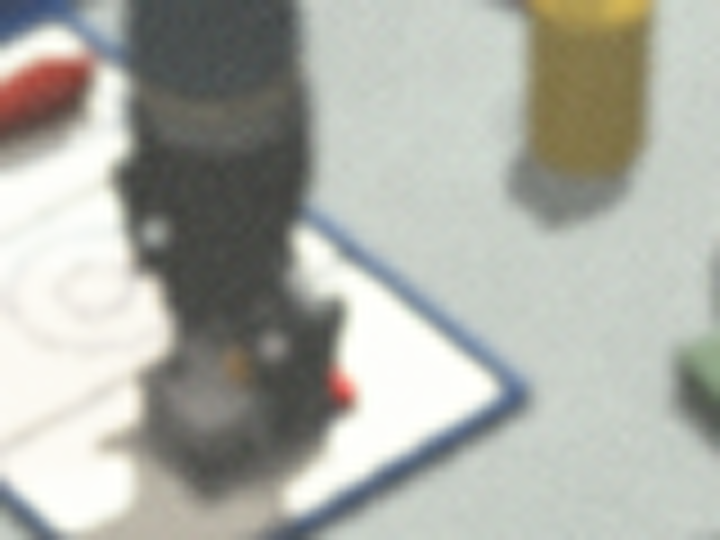

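View pics/c9.png

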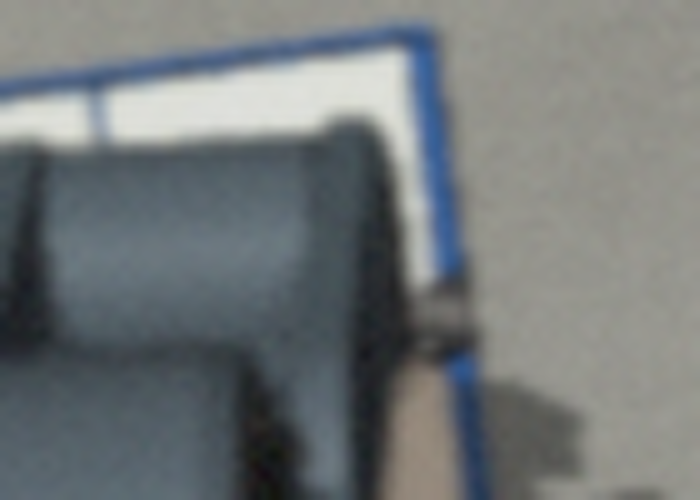

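Still carrying (−4.8 N), so I lower further in small steps.

```bash
python3 -m creep '{"claw":[4,4,4,4],"dp":[[0,0,0.05],[0,0,0.1],[0,0,0.15],[0,0,0.15]],"roll":[0,0,0,0]}' 60; python3 -m creep '{"claw":[4,4,4],"dp":[[0,0,0.05],[0,0,0.1],[0,0,0.1]],"roll":[0,0,0]}' 60
```

```text
t: 17.55
tcp_pos: [0.4872, 0.148, 0.0486]
tool_rot: [-0.073, 0.997, -0.0, 0.0]
force: [-1.9, -0.5, 6.5]
finger_gap: 0.575
t: 17.85
tcp_pos: [0.4872, 0.148, 0.0485]
tool_rot: [-0.073, 0.997, 0.0, 0.001]
force: [-3.3, -1.0, 13.5]
finger_gap: 0.576
```

```bash
python3 -m creep '{"claw":[4,4,4,4,4,4,4],"dp":[[0,0,-0.1],[0,0.1,-0.1],[0,0.2,-0.1],[0,0.3,-0.1],[0,0.4,-0.1],[0,0.5,-0.1],[0,0.5,-0.1]],"roll":[0,0,0,0,0,0,0]}' 60
```

```text
t: 18.55
tcp_pos: [0.4876, 0.1521, 0.0486]
tool_rot: [-0.074, 0.997, -0.001, 0.001]
force: [-0.6, -4.3, 7.7]
finger_gap: 0.58
```

```bash
python3 -m creep '{"claw":[4,4,4,4,4],"dp":[[0,0.05,0],[0,0.1,0],[0,0.15,0],[0,0.2,0],[0,0.2,0]],"roll":[0,0,0,0,0]}' 60
```

```text
t: 19.05
tcp_pos: [0.4876, 0.154, 0.0486]
tool_rot: [-0.074, 0.997, -0.001, 0.002]
force: [-0.3, -6.4, 8.2]
finger_gap: 0.578
```

```bash
python3 -m creep '{"claw":[4,4,4,4,4],"dp":[[0,0.05,0],[0,0.1,0],[0,0.15,0],[0,0.2,0],[0,0.2,0]],"roll":[0,0,0,0,0]}' 60
```

```text
t: 19.55
tcp_pos: [0.4876, 0.1556, 0.0486]
tool_rot: [-0.074, 0.997, -0.001, 0.002]
force: [0.0, -8.0, 6.3]
finger_gap: 0.577
```

```bash
python3 -m creep '{"claw":[4,4,4,4,4],"dp":[[0,0.05,0],[0,0.1,0],[0,0.15,0],[0,0.2,0],[0,0.2,0]],"roll":[0,0,0,0,0]}' 60
```

```text
t: 20.05
tcp_pos: [0.4876, 0.156, 0.0487]
tool_rot: [-0.075, 0.997, -0.002, 0.002]
force: [1.5, -15.5, 7.4]
finger_gap: 0.575
```

The y stop is met: 2 mm commanded gave 0.4 mm of travel while the force doubled, within 1 mm of the predicted place. Next I slide along +x.

```bash
python3 -m creep '{"claw":[4,4,4,4,4,4,4,4],"dp":[[-0.1,-0.05,0],[-0.2,-0.05,0],[-0.3,-0.05,0],[-0.4,-0.05,0],[-0.45,-0.05,0],[-0.5,-0.05,0],[-0.5,-0.05,0],[-0.5,-0.05,0]],"roll":[0,0,0,0,0,0,0,0]}' 60
```

```text
t: 20.85
tcp_pos: [0.4878, 0.1559, 0.0486]
tool_rot: [-0.075, 0.997, -0.002, -0.003]
force: [-5.5, -16.3, 14.5]
finger_gap: 0.574
```

```bash
python3 -m creep '{"claw":[4,4,4,4,4],"dp":[[-0.05,0,0],[-0.1,0,0],[-0.15,0,0],[-0.2,0,0],[-0.2,0,0]],"roll":[0,0,0,0,0]}' 60
```

```text
t: 21.35
tcp_pos: [0.4878, 0.1559, 0.0486]
tool_rot: [-0.076, 0.997, -0.003, -0.005]
force: [-9.4, -17.0, 17.3]
finger_gap: 0.579
```

```bash
python3 -m creep '{"claw":[4,4,4,4,4],"dp":[[-0.05,0,0],[-0.1,0,0],[-0.15,0,0],[-0.2,0,0],[-0.2,0,0]],"roll":[0,0,0,0,0]}' 60
```

```text
t: 21.85
tcp_pos: [0.488, 0.1559, 0.0486]
tool_rot: [-0.076, 0.997, -0.003, -0.007]
force: [-12.0, -17.8, 21.1]
finger_gap: 0.575
```

```bash
python3 -m creep '{"claw":[4,4,4,4],"dp":[[0,-0.1,-0.15],[0,-0.2,-0.25],[0,-0.25,-0.25],[0,-0.25,-0.25]],"roll":[0,0,0,0]}' 60;python3 -c "
from h import *
to()
s=snap('side','s10');crop(s,270,140,350,200,9,'c10s')"
```

```text
t: 22.25
tcp_pos: [0.4939, 0.1563, 0.0494]
tool_rot: [-0.074, 0.997, -0.001, -0.001]
force: [-1.6, -6.5, -4.1]
finger_gap: 0.579
at [0.4939 0.1563 0.0494] yaw -171.53 t 22.25 F [-1.6 -6.5 -4.1] gap 0.579
```

View pics/c10s.png

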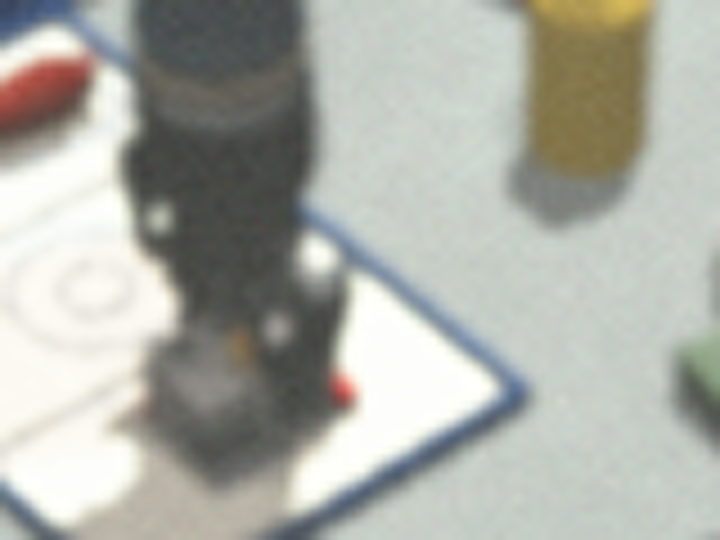

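Relieving the down-force let it slide 6 mm forward. It is now just off the card, so I push on to the x stop.

```bash
python3 -m creep '{"claw":[4,4,4,4,4],"dp":[[-0.05,0,0],[-0.1,0,0],[-0.15,0,0],[-0.2,0,0],[-0.2,0,0]],"roll":[0,0,0,0,0]}' 60
```

```text
t: 22.8
tcp_pos: [0.4953, 0.1566, 0.0492]
tool_rot: [-0.074, 0.997, -0.001, -0.002]
force: [-1.7, -6.9, -4.0]
finger_gap: 0.578
```

```bash
python3 -m creep '{"claw":[4,4,4,4,4],"dp":[[-0.05,0,0],[-0.1,0,0],[-0.15,0,0],[-0.2,0,0],[-0.2,0,0]],"roll":[0,0,0,0,0]}' 60
```

```text
t: 23.3
tcp_pos: [0.4967, 0.1568, 0.0491]
tool_rot: [-0.074, 0.997, -0.001, -0.003]
force: [-2.4, -7.2, -4.3]
finger_gap: 0.575
```

```bash
python3 -m creep '{"claw":[4,4,4,4,4],"dp":[[-0.05,0,0],[-0.1,0,0],[-0.15,0,0],[-0.2,0,0],[-0.2,0,0]],"roll":[0,0,0,0,0]}' 60
```

```text
t: 23.8
tcp_pos: [0.4968, 0.1568, 0.049]
tool_rot: [-0.075, 0.997, -0.001, -0.005]
force: [-5.6, -7.6, -2.1]
finger_gap: 0.574
```

```bash
python3 -m creep '{"claw":[4,4,4,4,4],"dp":[[-0.05,0,0],[-0.1,0,0],[-0.15,0,0],[-0.2,0,0],[-0.2,0,0]],"roll":[0,0,0,0,0]}' 60
```

```text
t: 24.3
tcp_pos: [0.4969, 0.1568, 0.049]
tool_rot: [-0.075, 0.997, -0.001, -0.007]
force: [-9.1, -9.6, 1.8]
finger_gap: 0.579
```

```bash
python3 -m creep '{"claw":[4,4,4,4,4,4],"dp":[[0.1,0,0],[0.2,0,0],[0.2,0,0.05],[0.2,0,0.08],[0.2,0,0.08],[0.2,0,0.08]],"roll":[0,0,0,0,0,0]}' 60
```

```text
t: 24.9
tcp_pos: [0.4968, 0.1568, 0.049]
tool_rot: [-0.075, 0.997, -0.001, -0.005]
force: [-6.4, -8.7, 4.8]
finger_gap: 0.576
```

```bash
python3 -m creep '{"claw":[5.3,5.6,6,6,6.2,6.2,6.2,6.2,6.2,6.2],"dp":[[0,0,0],[0,0,0],[0,0,0],[0,0,0],[0,0,-0.5],[0,0,-2],[0,0,-5],[0,0,-9],[0,0,-12],[0,0,-12]],"roll":[0,0,0,0,0,0,0,0,0,0]}' 30; python3 -c "
from h import *
to((.56,-.0,.2,140),(.599,-.082,.2,87.1))"
```

```text
t: 25.9
tcp_pos: [0.5037, 0.1586, 0.1736]
tool_rot: [-0.073, 0.997, 0.0, 0.005]
force: [0.1, -0.1, 0.4]
finger_gap: 0.726
at [0.5037 0.1586 0.1736] yaw -171.61 t 25.9 F [ 0.1 -0.1  0.4] gap 0.726
(0.56, -0.0, 0.2, 140) dp [ -3.28 -16.51  -2.6 ] roll 0.845
(0.599, -0.082, 0.2, 87.1) dp [ -5.95 -25.19  -2.57] roll 1.768
```

```bash
python3 -m creep '{"claw":[7,7,7,7,7,7,7,7,7,7,7,7],"dp":[[-1,-3,-1],[-2,-6,-2],[-2.5,-10,-2.5],[-3,-13,-2.5],[-3.3,-16,-2.5],[-4,-19,-2.5],[-5,-22,-2.5],[-6,-25.2,-2.5],[-6,-25.2,-2.5],[-6,-25.2,-2.5],[-6,-25.2,-2.5],[-6,-25.2,-2.5]],"roll":[0.14,0.28,0.42,0.56,0.7,0.84,0.98,1.12,1.26,1.4,1.54,1.68]}'; python3 -c "
from h import *
to((.599,-.082,.15,87.1),(.599,-.082,.073,87.1))
s=snap('top','t11');crop(s,225,165,305,245,9,'c11');s=snap('side','s11');crop(s,270,150,400,250,6,'c11s')"
```

```text
t: 27.1
tcp_pos: [0.5962, -0.0825, 0.1931]
tool_rot: [0.696, 0.718, -0.0, -0.001]
force: [-0.0, 0.1, 0.3]
finger_gap: 0.819
at [ 0.5962 -0.0825  0.1931] yaw 91.76 t 27.1 F [-0.   0.1  0.3] gap 0.819
(0.599, -0.082, 0.15, 87.1) dp [0.04 0.29 4.31] roll 0.081
(0.599, -0.082, 0.073, 87.1) dp [ 0.03  0.3  12.01] roll 0.081
```

View pics/c11.png

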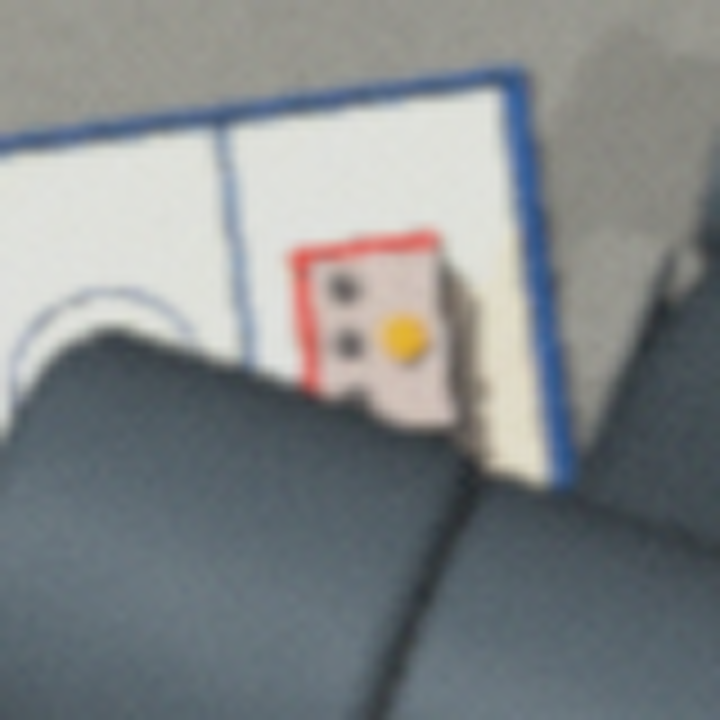

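View pics/c11s.png

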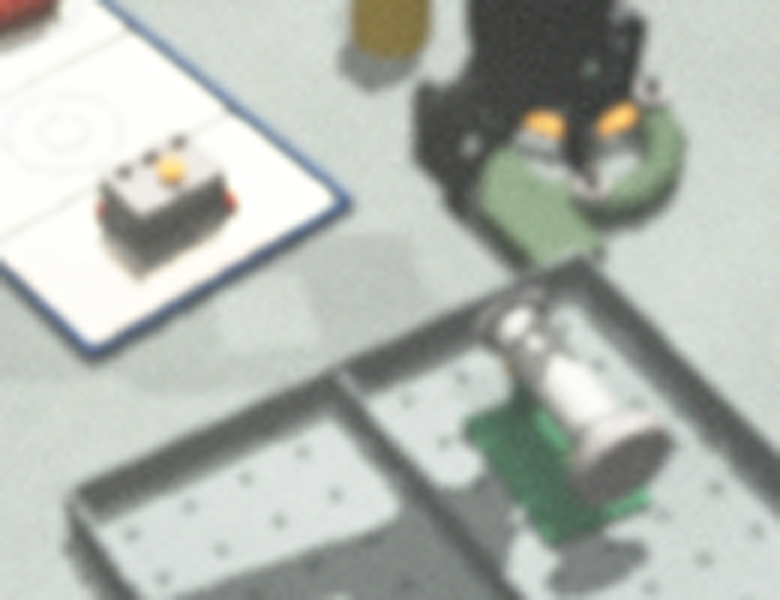

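The block sits flush in the stops in both views. Next is the spindle: grip the knob lightly with the jaws across the shaft, so that the heavy foot swings down as it lifts.

```bash
python3 -m creep '{"claw":[7,7,7,7,7,7,7,7],"dp":[[0,0.2,1],[0,0.3,3],[0,0.3,5],[0,0.3,7],[0,0.3,8],[0,0.3,8],[0,0.3,8],[0,0.3,8]],"roll":[0.08,0.08,0.08,0.08,0.08,0.08,0.08,0.08]}'; python3 -c "
from h import *
to((.599,-.082,.07,87.1))
s=snap('top','t12');crop(s,310,140,400,220,8,'c12');s=snap('side','s12');crop(s,320,150,420,250,7,'c12s')"
```

```text
t: 28.0
tcp_pos: [0.6005, -0.0826, 0.1152]
tool_rot: [0.722, 0.692, 0.0, 0.001]
force: [-0.1, 0.4, 0.2]
finger_gap: 0.817
at [ 0.6005 -0.0826  0.1152] yaw 87.57 t 28.0 F [-0.1  0.4  0.2] gap 0.817
(0.599, -0.082, 0.07, 87.1) dp [ 0.06 -0.17  4.52] roll 0.008
```

View pics/c12.png

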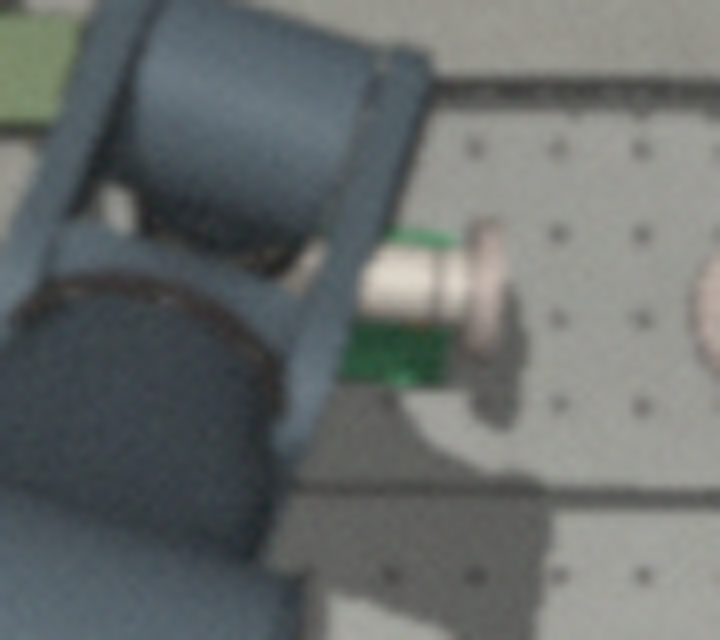

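View pics/c12s.png

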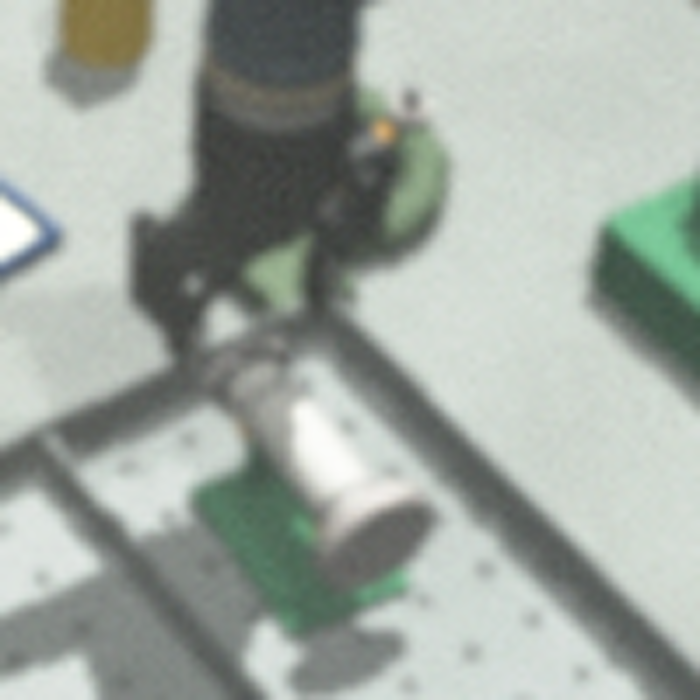

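```bash
python3 -m creep '{"claw":[7,7,7,7,7,3,3,3,3,3,3],"dp":[[0,-0.1,1.5],[0,-0.15,3],[0,-0.15,4],[0,-0.15,4.5],[0,-0.15,4.5],[0,-0.15,4.5],[0,-0.15,4.5],[0,-0.15,4.5],[0,-0.15,4.5],[0,-0.15,4.5],[0,-0.15,4.5]],"roll":[0,0,0,0,0,0,0,0,0,0,0]}' 30; python3 -c "
from h import *
to()
s=snap('side','s13');crop(s,320,150,420,250,7,'c13s')"
```

```text
t: 29.2
tcp_pos: [0.6013, -0.0828, 0.0707]
tool_rot: [0.722, 0.692, 0.002, 0.003]
force: [5.2, 1.6, 1.9]
finger_gap: 0.502
at [ 0.6013 -0.0828  0.0707] yaw 87.51 t 29.2 F [5.2 1.6 1.9] gap 0.502
```

View pics/c13s.png

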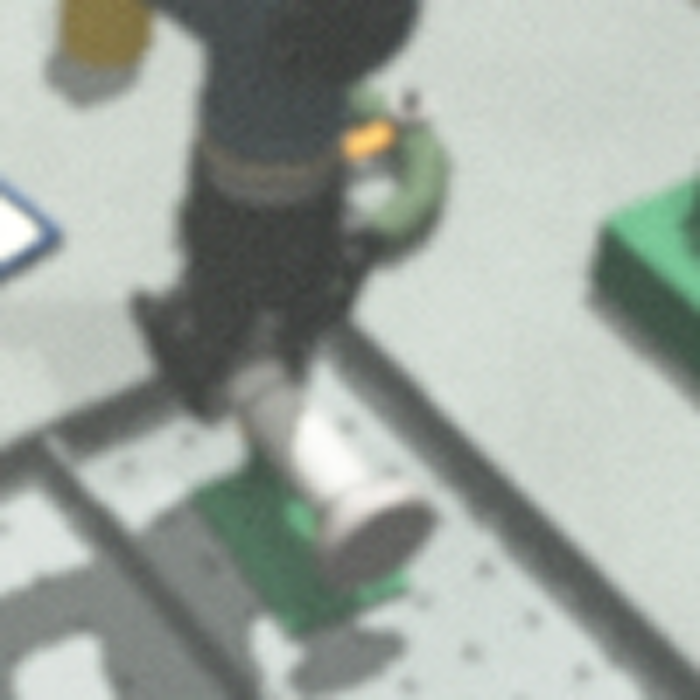

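The jaws closed at about 43 mm, so they hold the 44 mm knob. I lift along an arc so the foot can swing down.

```bash
python3 -m creep '{"claw":[3,3,3,3,3,3,3,3,3],"dp":[[0,0.1,-1],[-0.2,0.1,-2],[-0.5,0.1,-3],[-0.9,0.1,-4],[-1.3,0.1,-4.8],[-1.8,0.1,-5.5],[-2.5,0.1,-6.3],[-2.8,0.1,-6.7],[-2.8,0.1,-6.7]],"roll":[0,0,0,0,0,0,0,0,0]}' 25; python3 -c "
from h import *
to()
s=snap('side','s14');crop(s,310,130,430,250,6,'c14s')"
```

```text
t: 30.15
tcp_pos: [0.5984, -0.111, 0.1369]
tool_rot: [0.723, 0.691, 0.0, 0.0]
force: [0.8, -1.0, -4.0]
finger_gap: 0.502
at [ 0.5984 -0.111   0.1369] yaw 87.48 t 30.15 F [ 0.8 -1.  -4. ] gap 0.502
```

View pics/c14s.png

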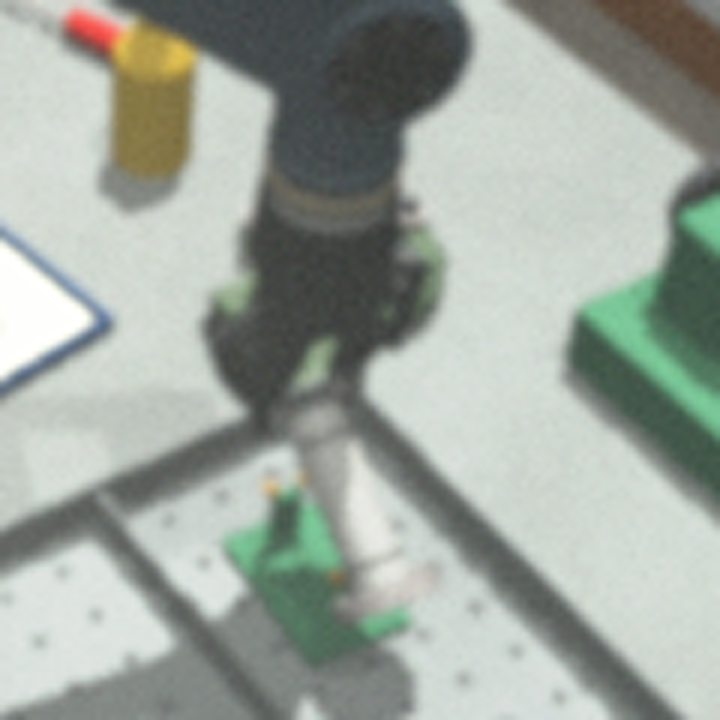

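Swinging down as planned. I continue the arc and then go up.

```bash
python3 -m creep '{"claw":[3,3,3,3,3,3,3,3,3],"dp":[[-1,0,-0.8],[-2,0,-1.8],[-3,0,-3],[-3.5,0,-5],[-3.5,0,-7],[-3.5,0,-9],[-3.5,0,-10],[-3.5,0,-10],[-3.5,0,-10]],"roll":[0,0,0,0,0,0,0,0,0]}' 25; python3 -c "
from h import *
to()
s=snap('side','s15');crop(s,310,90,430,250,5,'c15s')"
```

```text
t: 31.1
tcp_pos: [0.5961, -0.1452, 0.236]
tool_rot: [0.722, 0.692, -0.0, -0.0]
force: [0.2, 0.2, -5.0]
finger_gap: 0.502
at [ 0.5961 -0.1452  0.236 ] yaw 87.53 t 31.1 F [ 0.2  0.2 -5. ] gap 0.502
```

View pics/c15s.png

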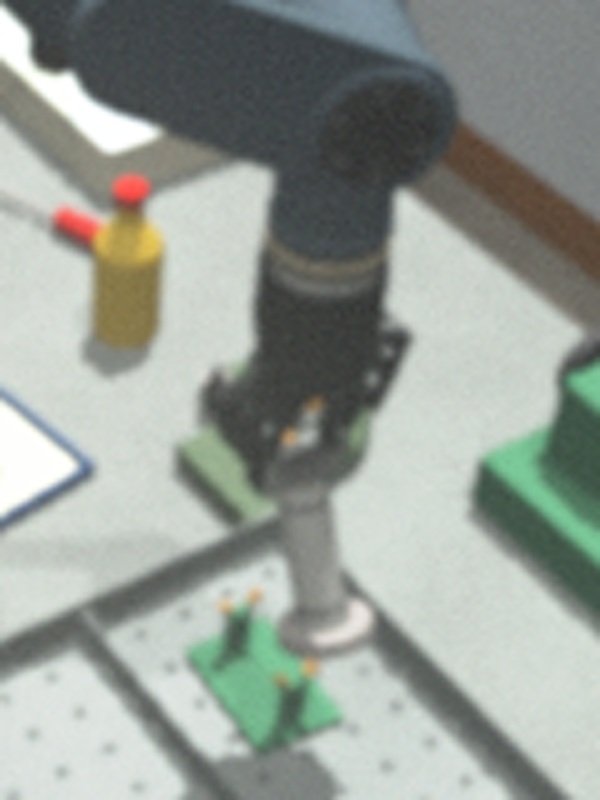

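```bash
python3 -c "
from h import *
to((.4804,.2704,.22,87.5))"
python3 -m creep '{"claw":[3,3,3,3,3,3,3,3,3,3,3,3],"dp":[[1,0.2,0],[3,0.6,0],[6,1.5,0],[9.5,2.5,0],[13.5,3.7,0.2],[17.5,5,0.4],[21.5,6.2,0.6],[25.5,7.3,0.8],[29.5,8.4,1],[33,9,1],[36,9.5,1.3],[38,9.7,1.5]],"roll":[0,0,0,0,0,0,0,0,0,0,0,0]}' 25; python3 -c "
from h import *
to((.4804,.2704,.16,87.5))"
```

```text
at [ 0.5958 -0.145   0.2353] yaw 87.53 t 31.15 F [-0.  -0.3 -5.3] gap 0.497
(0.4804, 0.2704, 0.22, 87.5) dp [ 41.   -13.31   1.6 ] roll 0.001
t: 32.35
tcp_pos: [0.7091, 0.2337, 0.2193]
tool_rot: [0.721, 0.693, -0.001, -0.001]
force: [1.1, 0.1, -5.4]
finger_gap: 0.504
at [0.7091 0.2337 0.2193] yaw 87.68 t 32.35 F [ 1.1  0.1 -5.4] gap 0.504
(0.4804, 0.2704, 0.16, 87.5) dp [  2.73 -22.98   5.98] roll 0.003
```

I typed y with the wrong sign, so the arm is now near the oil bottle. I check before moving anything.

```bash
python3 -c "
from h import *
s=snap('side','s16');crop(s,270,50,430,200,5,'c16s');s=snap('top','t16');crop(s,200,80,340,200,5,'c16')
t0=dict(s)
print(onz(s,[(244,135)],.12))"
```

```text
[[0.72127272 0.23293934 0.12      ]]
```

View pics/c16s.png

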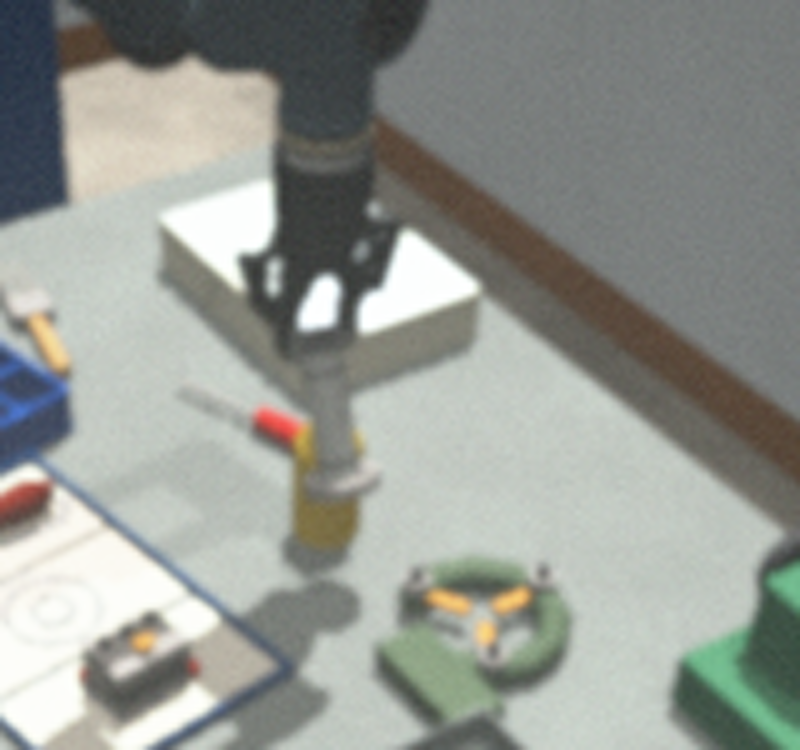

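View pics/c16.png

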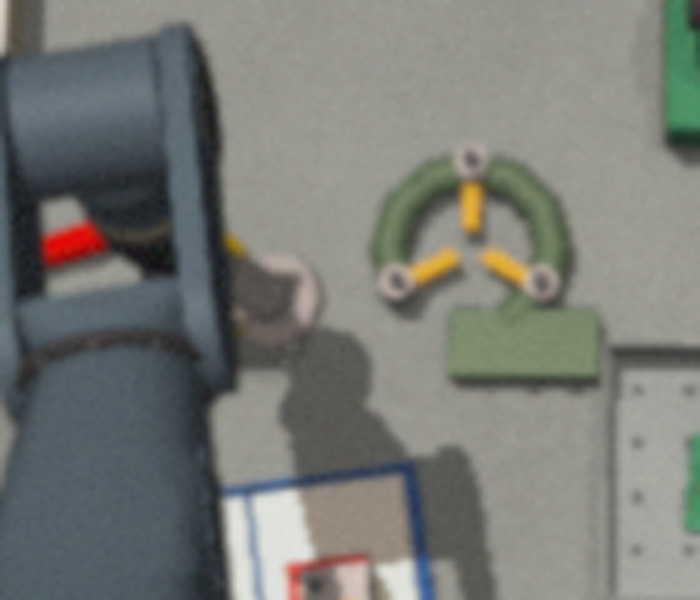

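The bottle's base is still at side pixel (334,160), so it has not moved, but the foot is beside it, perhaps touching. I back straight away in −y and up first.

```bash
python3 -m creep '{"claw":[3,3,3,3,3,3,3,3],"dp":[[-2,0,0],[-5,0,0],[-8,-1,-0.5],[-9,-3,-1],[-9,-5,-1],[-9,-7,-1],[-9,-7,-1],[-9,-7,-1]],"roll":[0,0,0,0,0,0,0,0]}' 25; python3 -c "
from h import *
to((.4804,.2704,.18,87.5))
s=snap('side','s17');crop(s,250,50,410,200,5,'c17s');s=snap('top','t17');crop(s,200,80,340,200,5,'c17')"
```

```text
t: 33.25
tcp_pos: [0.636, 0.1412, 0.2316]
tool_rot: [0.723, 0.691, -0.0, 0.001]
force: [1.0, -0.4, -4.9]
finger_gap: 0.502
at [0.636  0.1412 0.2316] yaw 87.43 t 33.25 F [ 1.  -0.4 -4.9] gap 0.502
(0.4804, 0.2704, 0.18, 87.5) dp [ 12.21 -16.12   5.14] roll -0.001
```

View pics/c17s.png

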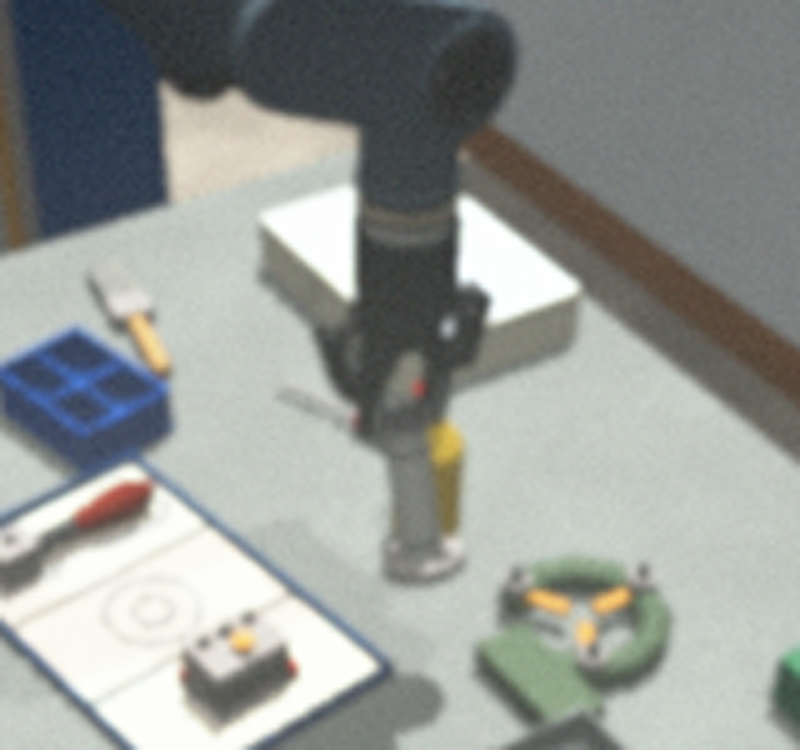

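View pics/c17.png

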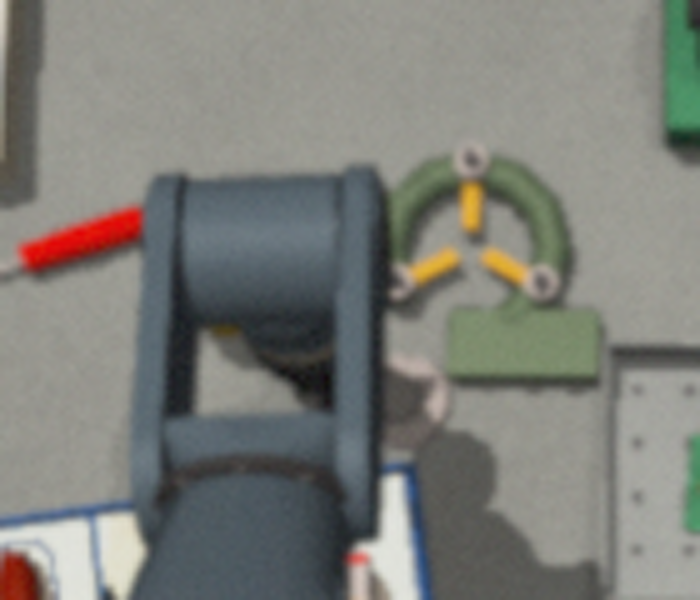

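```bash
python3 -c "
from h import *
s=load('top'); P=cloud(s).reshape(-1,3)
m=(P[:,0]>.56)&(P[:,0]<.72)&(P[:,1]>.0)&(P[:,1]<.2)&(P[:,2]>.09)&(P[:,2]<.16); print(len(P[m]),P[m].min(0),P[m].max(0),P[m].mean(0))
s=load('side'); P=cloud(s).reshape(-1,3)
m=(P[:,0]>.56)&(P[:,0]<.68)&(P[:,1]>.0)&(P[:,1]<.2)&(P[:,2]>.09)&(P[:,2]<.23); Q=P[m]
for z in np.arange(.09,.23,.01):
    q=Q[(Q[:,2]>z)&(Q[:,2]<z+.01)]
    if len(q): print('%.2f'%z,len(q),q.min(0).round(3),q.max(0).round(3))
"
```

```text
181 [0.60524294 0.07707087 0.10667335] [0.66684    0.12157069 0.15915369] [0.63239737 0.09789512 0.12694073]
0.10 4 [0.601 0.089 0.109] [0.627 0.136 0.11 ]
0.11 47 [0.603 0.075 0.111] [0.668 0.133 0.12 ]
0.12 66 [0.606 0.076 0.12 ] [0.661 0.109 0.13 ]
0.13 17 [0.618 0.092 0.131] [0.642 0.117 0.14 ]
0.14 27 [0.615 0.095 0.141] [0.645 0.121 0.15 ]
0.15 23 [0.619 0.097 0.15 ] [0.645 0.127 0.159]
0.16 20 [0.618 0.102 0.161] [0.643 0.128 0.169]
0.17 25 [0.616 0.105 0.17 ] [0.647 0.136 0.18 ]
0.18 22 [0.618 0.107 0.18 ] [0.649 0.134 0.189]
0.19 23 [0.617 0.112 0.191] [0.644 0.132 0.199]
0.20 26 [0.618 0.114 0.2  ] [0.649 0.137 0.21 ]
0.21 27 [0.606 0.118 0.21 ] [0.671 0.14  0.219]
0.22 39 [0.602 0.119 0.22 ] [0.665 0.162 0.23 ]
```

The bottle is standing and the spindle hangs about 16° off vertical, foot towards −y, held by grip friction. I'll level it by landing the foot's edge on the card 35 mm past the spot, then drawing the knob back −y so it tips flat.

```bash
python3 -c "
from h import *
to((.482,.3054,.2,87.5),(.482,.3054,.15,87.5))"
```

```text
at [0.6371 0.1419 0.2316] yaw 87.46 t 33.35 F [-0.1  0.  -4.6] gap 0.499
(0.482, 0.3054, 0.2, 87.5) dp [ 15.65 -16.22   3.12] roll -0.001
(0.482, 0.3054, 0.15, 87.5) dp [ 15.65 -16.23   8.12] roll -0.001
```

```bash
python3 -m creep '{"claw":[3,3,3,3,3,3,3,3,3,3],"dp":[[0,-3,0],[2,-6,0],[5,-9,0.5],[8,-12,1],[11,-14.5,1.5],[14,-16,2],[15.6,-16.2,2.5],[15.6,-16.2,3.1],[15.6,-16.2,3.1],[15.6,-16.2,3.1]],"roll":[0,0,0,0,0,0,0,0,0,0]}' 25; python3 -c "
from h import *
to((.482,.3054,.145,87.5))
s=snap('side','s18');crop(s,230,70,350,220,5,'c18s')
P=cloud(s).reshape(-1,3)
m=(P[:,0]>.43)&(P[:,0]<.55)&(P[:,1]>.2)&(P[:,1]<.36)&(P[:,2]>.06)&(P[:,2]<.2); Q=P[m]
for z in np.arange(.06,.2,.02):
    q=Q[(Q[:,2]>z)&(Q[:,2]<z+.02)]
    if len(q): print('%.2f'%z,len(q),q.min(0).round(3),q.max(0).round(3))
"
```

```text
t: 34.35
tcp_pos: [0.4819, 0.3051, 0.2]
tool_rot: [0.723, 0.691, -0.0, 0.0]
force: [0.1, -0.9, -5.1]
finger_gap: 0.499
at [0.4819 0.3051 0.2   ] yaw 87.47 t 34.35 F [ 0.1 -0.9 -5.1] gap 0.499
(0.482, 0.3054, 0.145, 87.5) dp [0.04 0.01 5.5 ] roll -0.0
0.06 9 [0.45  0.248 0.077] [0.51  0.304 0.08 ]
0.08 105 [0.45  0.245 0.08 ] [0.511 0.303 0.1  ]
0.10 41 [0.463 0.265 0.1  ] [0.496 0.285 0.12 ]
0.12 39 [0.464 0.268 0.12 ] [0.497 0.295 0.139]
0.14 42 [0.463 0.273 0.14 ] [0.496 0.297 0.16 ]
0.16 48 [0.464 0.278 0.161] [0.498 0.307 0.18 ]
0.18 82 [0.447 0.282 0.18 ] [0.513 0.328 0.2  ]
```

View pics/c18s.png

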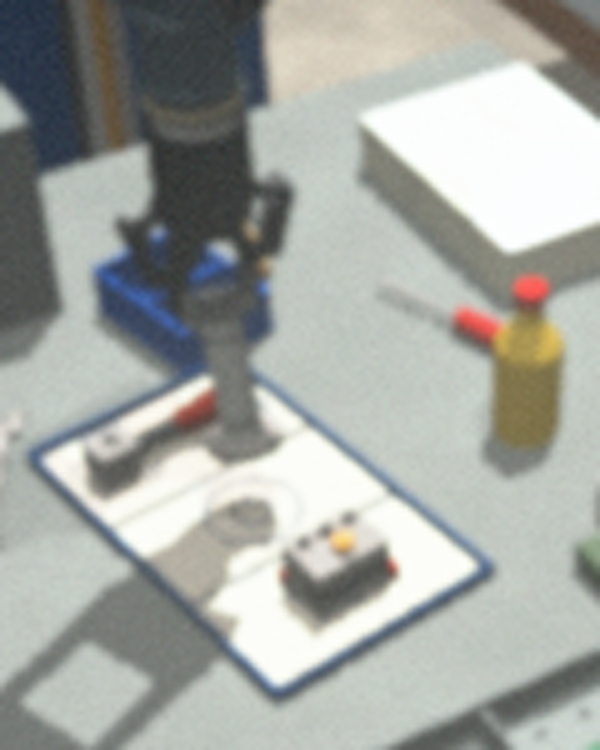

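```bash
python3 -m creep '{"claw":[3,3,3,3,3,3,3,3],"dp":[[0,0,1.5],[0,0,3],[0,0,4.5],[0,0,5.2],[0,0,5.6],[0,0,5.9],[0,0,6.1],[0,0,6.1]],"roll":[0,0,0,0,0,0,0,0]}' 25; python3 -m creep '{"claw":[3,3,3,3,3],"dp":[[0,0,0.1],[0,0,0.2],[0,0,0.3],[0,0,0.4],[0,0,0.4]],"roll":[0,0,0,0,0]}' 25
```

```text
t: 35.2
tcp_pos: [0.4818, 0.3065, 0.1411]
tool_rot: [0.722, 0.692, 0.001, 0.0]
force: [-1.6, 0.4, 2.8]
finger_gap: 0.499
t: 35.7
tcp_pos: [0.483, 0.3076, 0.1404]
tool_rot: [0.722, 0.692, 0.004, 0.001]
force: [-4.3, 0.2, 21.9]
finger_gap: 0.501
```

```bash
python3 -m creep '{"claw":[3,3,3,3,3,3,3,3],"dp":[[0,0,-0.2],[-0.3,0,-0.2],[-0.6,0,-0.2],[-0.9,0,-0.2],[-1.2,0,-0.2],[-1.5,0,-0.2],[-1.8,0,-0.2],[-1.8,0,-0.2]],"roll":[0,0,0,0,0,0,0,0]}' 25; python3 -c "
from h import *
to((.4804,.2704,.145,87.5))
s=snap('side','s19');crop(s,240,90,340,200,6,'c19s')
P=cloud(s).reshape(-1,3)
m=(P[:,0]>.43)&(P[:,0]<.55)&(P[:,1]>.2)&(P[:,1]<.36)&(P[:,2]>.02)&(P[:,2]<.15); Q=P[m]
for z in np.arange(.0,.15,.02):
    q=Q[(Q[:,2]>z)&(Q[:,2]<z+.02)]
    if len(q): print('%.2f'%z,len(q),q.min(0).round(3),q.max(0).round(3))
"
```

```text
t: 36.5
tcp_pos: [0.4821, 0.2881, 0.139]
tool_rot: [0.722, 0.692, 0.002, 0.001]
force: [0.2, -0.0, 7.9]
finger_gap: 0.495
at [0.4821 0.2881 0.139 ] yaw 87.53 t 36.5 F [ 0.2 -0.   7.9] gap 0.495
(0.4804, 0.2704, 0.145, 87.5) dp [-1.78 -0.09 -0.6 ] roll 0.001
0.02 89 [0.449 0.246 0.02 ] [0.511 0.293 0.039]
0.04 31 [0.464 0.261 0.041] [0.494 0.282 0.06 ]
0.06 33 [0.464 0.261 0.06 ] [0.495 0.284 0.079]
0.08 38 [0.465 0.262 0.08 ] [0.492 0.291 0.1  ]
0.10 37 [0.463 0.268 0.1  ] [0.496 0.286 0.12 ]
0.12 86 [0.446 0.265 0.12 ] [0.514 0.314 0.14 ]
0.14 38 [0.447 0.264 0.14 ] [0.515 0.298 0.15 ]
```

View pics/c19s.png

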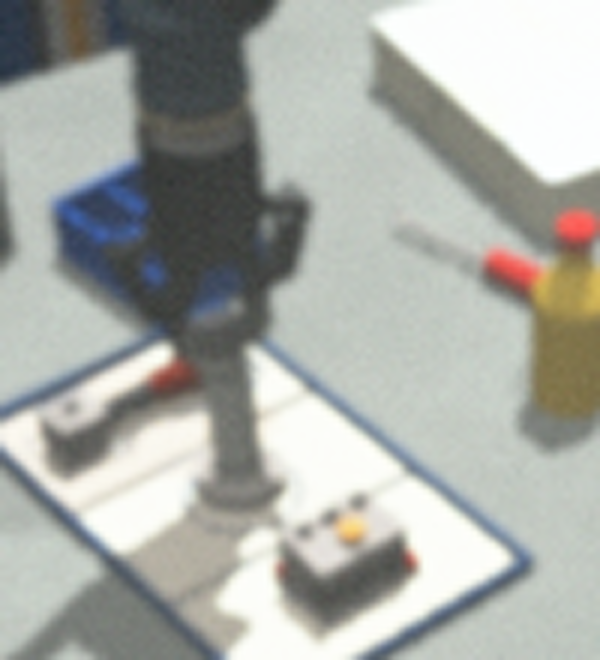

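Leveling works: tilt is now about 5° and the foot is around y ≈ 0.275. I continue.

```bash
python3 -m creep '{"claw":[3,3,3,3,3,3],"dp":[[-0.3,0,0.05],[-0.6,0,0.1],[-0.9,0,0.15],[-1.2,0,0.2],[-1.2,0,0.2],[-1.2,0,0.2]],"roll":[0,0,0,0,0,0]}' 25; python3 -c "
from h import *
to((.4804,.2704,.145,87.5))
s=snap('side','s20');crop(s,240,90,340,200,6,'c20s')
P=cloud(s).reshape(-1,3)
m=(P[:,0]>.43)&(P[:,0]<.55)&(P[:,1]>.2)&(P[:,1]<.36)&(P[:,2]>.012)&(P[:,2]<.15); Q=P[m]
for z in np.arange(.0,.15,.01):
    q=Q[(Q[:,2]>z)&(Q[:,2]<z+.01)]
    if len(q): print('%.2f'%z,len(q),q.min(0).round(3),q.max(0).round(3))
"
```

```text
t: 37.15
tcp_pos: [0.4815, 0.2763, 0.1365]
tool_rot: [0.722, 0.692, 0.002, 0.001]
force: [0.7, -0.1, 5.1]
finger_gap: 0.504
at [0.4815 0.2763 0.1365] yaw 87.53 t 37.15 F [ 0.7 -0.1  5.1] gap 0.504
(0.4804, 0.2704, 0.145, 87.5) dp [-0.6  -0.08 -0.86] roll 0.0
0.01 70 [0.449 0.238 0.012] [0.549 0.356 0.02 ]
0.02 36 [0.449 0.243 0.02 ] [0.507 0.294 0.029]
0.03 15 [0.465 0.258 0.03 ] [0.494 0.276 0.039]
0.04 17 [0.464 0.258 0.041] [0.497 0.278 0.049]
0.05 17 [0.464 0.256 0.051] [0.496 0.276 0.059]
0.06 13 [0.465 0.258 0.06 ] [0.49  0.279 0.07 ]
0.07 16 [0.465 0.254 0.071] [0.491 0.274 0.079]
0.08 16 [0.465 0.256 0.08 ] [0.493 0.281 0.089]
0.09 18 [0.464 0.257 0.09 ] [0.493 0.278 0.1  ]
0.10 18 [0.463 0.257 0.1  ] [0.495 0.28  0.11 ]
0.11 16 [0.465 0.258 0.11 ] [0.507 0.279 0.119]
0.12 18 [0.451 0.256 0.12 ] [0.516 0.273 0.13 ]
0.13 89 [0.446 0.252 0.13 ] [0.517 0.298 0.14 ]
0.14 28 [0.446 0.256 0.14 ] [0.513 0.292 0.15 ]
```

View pics/c20s.png

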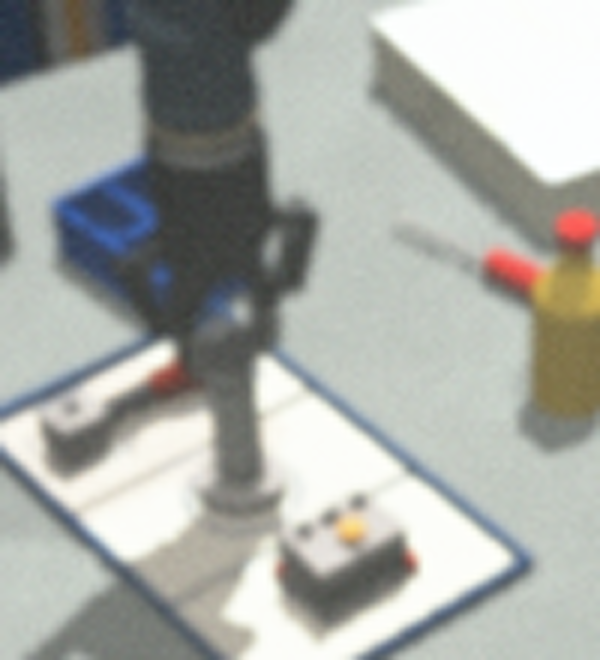

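The shaft is vertical but about 5 mm off centre in +y. I firm the grip, lift 4 mm, shift and set down.

```bash
python3 -m creep '{"claw":[3,3,3,3,3,3,3],"dp":[[0,0,0],[0,0,0],[0,0,-0.3],[0,0,-0.5],[-0.25,-0.05,-0.5],[-0.5,-0.05,-0.5],[-0.5,-0.05,-0.5]],"roll":[0,0,0,0,0,0,0]}' 45; python3 -m creep '{"claw":[3,3,3,3,3],"dp":[[0,0,0.1],[0,0,0.2],[0,0,0.3],[0,0,0.4],[0,0,0.4]],"roll":[0,0,0,0,0]}'
```

```text
t: 37.9
tcp_pos: [0.4783, 0.2705, 0.1396]
tool_rot: [0.722, 0.692, -0.001, -0.0]
force: [-0.6, 0.5, -6.3]
finger_gap: 0.489
t: 38.4
tcp_pos: [0.4791, 0.271, 0.1377]
tool_rot: [0.722, 0.692, 0.0, 0.0]
force: [-1.5, -1.7, 6.4]
finger_gap: 0.497
```

```bash
python3 -m creep '{"claw":[3,3,3,3,3],"dp":[[0,0,0],[0,0,0.1],[0,0,0.2],[0,0,0.2],[0,0,0.2]],"roll":[0,0,0,0,0]}' 20;  python3 -c "
from h import *
to((.4804,.2704,.145,87.5))
s=snap('side','s21');crop(s,240,90,340,200,6,'c21s')
P=cloud(s).reshape(-1,3)
m=(P[:,0]>.43)&(P[:,0]<.55)&(P[:,1]>.2)&(P[:,1]<.36)&(P[:,2]>.012)&(P[:,2]<.15); Q=P[m]
for z in np.arange(.01,.14,.01):
    q=Q[(Q[:,2]>z)&(Q[:,2]<z+.01)]
    if len(q): print('%.2f'%z,len(q),q.min(0).round(3),q.max(0).round(3),np.median(q,axis=0).round(4))
"
```

```text
t: 38.9
tcp_pos: [0.4793, 0.2708, 0.1375]
tool_rot: [0.722, 0.692, 0.0, 0.001]
force: [-4.8, -3.5, 17.9]
finger_gap: 0.495
at [0.4793 0.2708 0.1375] yaw 87.58 t 38.9 F [-4.8 -3.5 17.9] gap 0.495
(0.4804, 0.2704, 0.145, 87.5) dp [-0.04  0.11 -0.75] roll 0.001
0.01 56 [0.434 0.235 0.012] [0.522 0.356 0.02 ] [0.4665 0.2557 0.0177]
0.02 54 [0.445 0.232 0.02 ] [0.501 0.292 0.029] [0.471  0.2535 0.0217]
0.03 14 [0.461 0.245 0.031] [0.487 0.266 0.04 ] [0.4691 0.2559 0.0344]
0.04 17 [0.461 0.246 0.04 ] [0.489 0.265 0.047] [0.4731 0.2552 0.043 ]
0.05 17 [0.459 0.25  0.051] [0.492 0.274 0.059] [0.4699 0.2548 0.0544]
0.06 17 [0.461 0.248 0.06 ] [0.492 0.27  0.07 ] [0.4713 0.2562 0.0646]
0.07 17 [0.461 0.248 0.07 ] [0.494 0.266 0.079] [0.4753 0.2541 0.0759]
0.08 16 [0.463 0.253 0.081] [0.487 0.269 0.089] [0.4688 0.2567 0.0833]
0.09 16 [0.461 0.25  0.092] [0.492 0.273 0.099] [0.4744 0.2563 0.095 ]
0.10 17 [0.462 0.251 0.1  ] [0.489 0.273 0.11 ] [0.4706 0.2561 0.1042]
0.11 21 [0.461 0.253 0.11 ] [0.492 0.27  0.12 ] [0.4722 0.258  0.1136]
0.12 21 [0.445 0.251 0.12 ] [0.506 0.268 0.13 ] [0.4752 0.2604 0.1269]
0.13 82 [0.443 0.247 0.13 ] [0.513 0.293 0.14 ] [0.4781 0.2638 0.1372]
```

View pics/c21s.png

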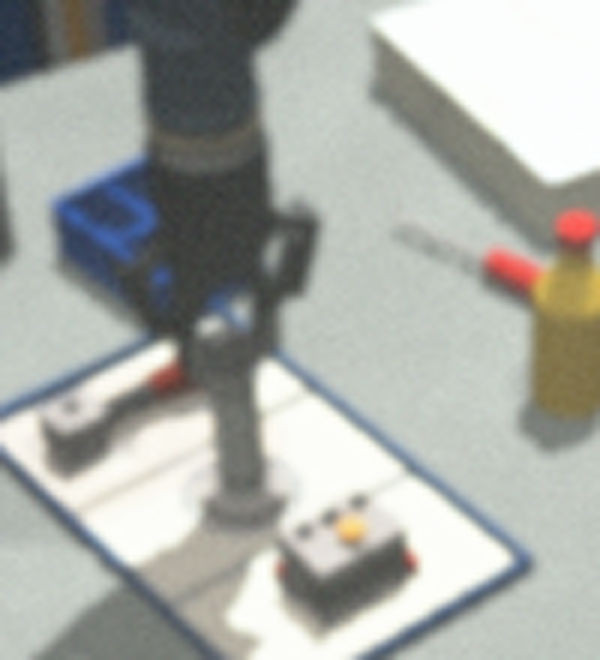

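```bash
cat > ov.py <<'E'
from h import *
import sys
def ov(name,cands,box,k,out):
    s=load(name);x0,y0,x1,y1=box
    im=cv2.resize(s['image'][y0:y1,x0:x1,::-1],None,fx=k,fy=k,interpolation=cv2.INTER_CUBIC)
    th=np.linspace(0,2*np.pi,100)
    for (cx,cy,z,r,col) in cands:
        p=proj(s,np.c_[cx+r*np.cos(th),cy+r*np.sin(th),0*th+z])
        p=((p-[x0,y0]+.5)*k-.5).round().astype(int)
        cv2.polylines(im,[p.reshape(-1,1,2)],True,col,1)
    cv2.imwrite(f'pics/{out}.png',im)
E
python3 -c "
from ov import *
ov('side',[(.4804,.2704,.008,.04,(0,0,255)),(.475,.265,.020,.032,(255,0,0)),(.475,.265,.008,.032,(255,0,0))],(255,140,305,190),14,'ov1')"
```

```text
(no output)
```

View pics/ov1.png

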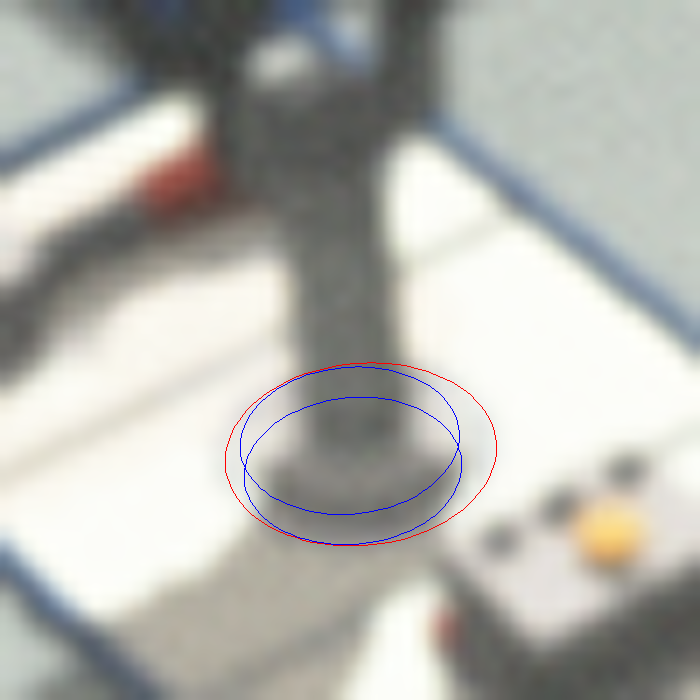

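The foot sits about 7–8 mm off centre with a slight lean. I lift a little at low grip, shift +6 mm y and +3 mm x, set down, then draw the knob back to level.

```bash
python3 -m creep '{"claw":[3,3,3,3,3,3,3],"dp":[[0,0,-0.2],[0,0,-0.5],[0,0,-0.7],[0.3,0.15,-0.7],[0.6,0.3,-0.7],[0.6,0.3,-0.7],[0.6,0.3,-0.7]],"roll":[0,0,0,0,0,0,0]}' 25; python3 -m creep '{"claw":[3,3,3,3,3],"dp":[[0,0,0.1],[0,0,0.2],[0,0,0.3],[0,0,0.4],[0,0,0.4]],"roll":[0,0,0,0,0]}';python3 -c "
from ov import *
to()
snap('side')
ov('side',[(.4804,.2704,.008,.04,(0,0,255)),(.4804,.2704,.020,.032,(255,0,0)),(.4804,.2704,.008,.032,(255,0,0))],(255,140,305,190),14,'ov2')"
```

```text
t: 39.65
tcp_pos: [0.4821, 0.2771, 0.1408]
tool_rot: [0.722, 0.692, -0.0, -0.0]
force: [0.2, 0.1, -4.9]
finger_gap: 0.502
t: 40.15
tcp_pos: [0.4822, 0.2769, 0.1378]
tool_rot: [0.722, 0.692, 0.0, 0.0]
force: [-0.8, -0.7, 0.4]
finger_gap: 0.496
at [0.4822 0.2769 0.1378] yaw 87.54 t 40.15 F [-0.8 -0.7  0.4] gap 0.496
```

View pics/ov2.png

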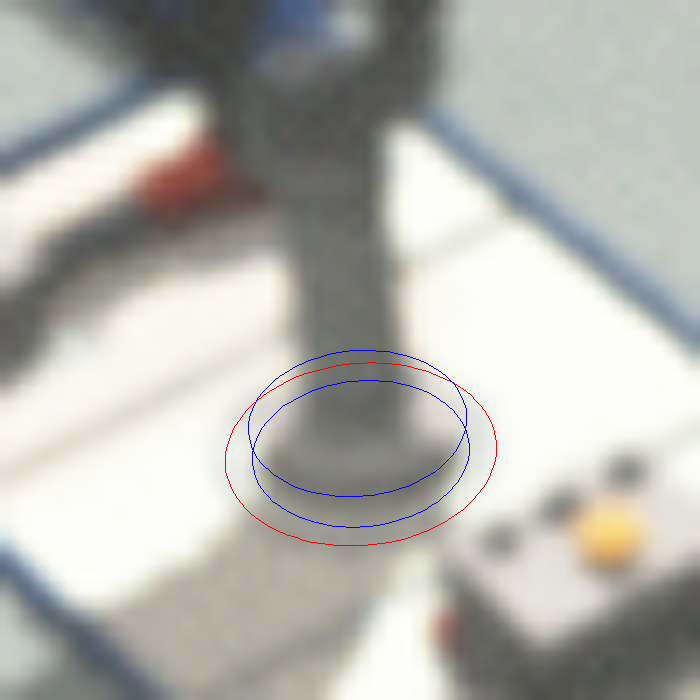

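Foot is centred to within about 1–2 mm. I draw the knob back to level it.

```bash
python3 -m creep '{"claw":[3,3,3,3,3,3],"dp":[[0,0,0.1],[-0.15,0,0.12],[-0.3,0,0.14],[-0.45,0,0.16],[-0.55,0,0.18],[-0.55,0,0.18]],"roll":[0,0,0,0,0,0]}' 20; python3 -c "
from ov import *
to()
s=snap('side')
P=cloud(s).reshape(-1,3)
m=(P[:,0]>.43)&(P[:,0]<.55)&(P[:,1]>.2)&(P[:,1]<.36)&(P[:,2]>.012)&(P[:,2]<.15); Q=P[m]
for z in np.arange(.03,.12,.015):
    q=Q[(Q[:,2]>z)&(Q[:,2]<z+.015)]
    if len(q): print('%.2f'%z,len(q),q.min(0).round(3),q.max(0).round(3),np.median(q,axis=0).round(4))
ov('side',[(.4804,.2704,.008,.04,(0,0,255)),(.4804,.2704,.020,.032,(255,0,0)),(.4804,.2704,.008,.032,(255,0,0)),(.4804,.2704,.1,.017,(0,255,0)),(.4804,.2704,.06,.017,(0,255,0))],(255,140,305,190),14,'ov3')"
```

```text
t: 40.8
tcp_pos: [0.482, 0.2717, 0.1366]
tool_rot: [0.722, 0.692, 0.001, -0.0]
force: [-2.0, -0.3, 6.6]
finger_gap: 0.498
at [0.482  0.2717 0.1366] yaw 87.51 t 40.8 F [-2.  -0.3  6.6] gap 0.498
0.03 22 [0.465 0.252 0.031] [0.49  0.276 0.044] [0.4744 0.2587 0.0365]
0.04 21 [0.466 0.253 0.045] [0.492 0.273 0.06 ] [0.4757 0.2574 0.0516]
0.06 25 [0.464 0.251 0.06 ] [0.493 0.277 0.075] [0.4742 0.2586 0.0667]
0.07 28 [0.464 0.253 0.076] [0.496 0.274 0.089] [0.4744 0.2575 0.0827]
0.09 21 [0.465 0.253 0.091] [0.489 0.271 0.104] [0.4764 0.2577 0.0976]
0.10 25 [0.464 0.256 0.106] [0.502 0.27  0.119] [0.477  0.26   0.1103]
```

View pics/ov3.png

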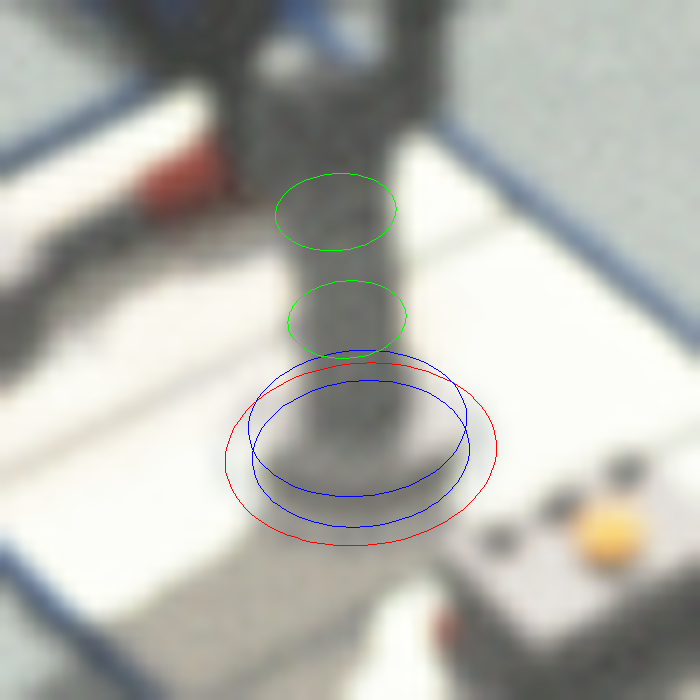

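The shaft is upright, it matches the model, and the foot is down. I release and go up.

```bash
python3 -m creep '{"claw":[4.4,4.8,5.4,6,6.5,6.5,6.5,6.5,6.5,6.5,6.5,6.5],"dp":[[0,0,-0.1],[0,0,-0.1],[0,0,-0.1],[0,0,-0.1],[0,0,-0.1],[0,0,-1],[0,0,-3],[0,0,-5],[0,0,-7],[0,0,-9],[0,0,-10],[0,0,-10]],"roll":[0,0,0,0,0,0,0,0,0,0,0,0]}'; python3 -c "
from h import *
to()
s=snap('side','s22');crop(s,240,90,360,200,6,'c22s')"
```

```text
t: 42.05
tcp_pos: [0.4829, 0.2719, 0.2372]
tool_rot: [0.722, 0.692, 0.002, 0.001]
force: [-0.1, -0.2, -0.3]
finger_gap: 0.763
at [0.4829 0.2719 0.2372] yaw 87.54 t 42.05 F [-0.1 -0.2 -0.3] gap 0.763
```

View pics/c22s.png

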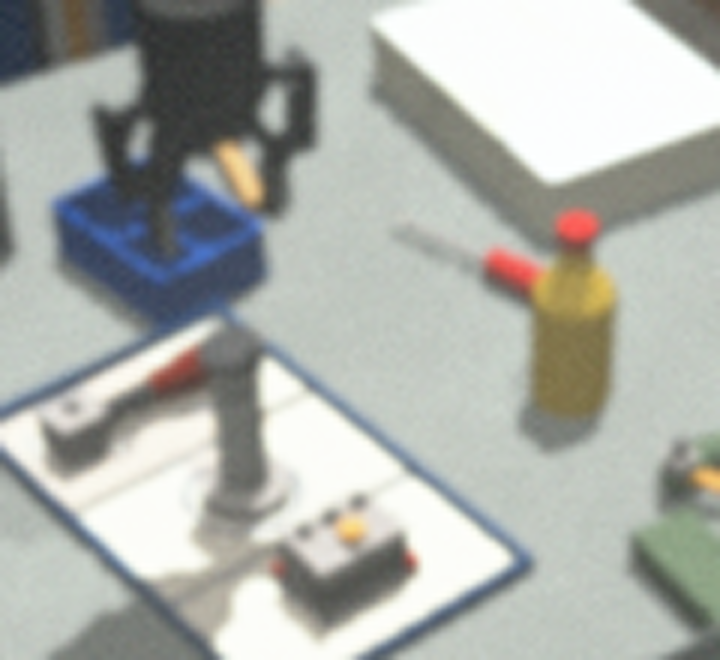

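The spindle is standing free. I move the arm aside for a clear check.

```bash
python3 -m creep '{"claw":[6.5,6.5,6.5,6.5,6.5,6.5,6.5,6.5,6.5,6.5,6.5,6.5],"dp":[[0,0,-3],[-4,-1,-4],[-9,-1,-4],[-14,-1,-4],[-19,-1,-4],[-24,-1,-4],[-29,-1,-4],[-34,-1,-4],[-39,-1,-4],[-44,-1,-4],[-49,-1,-4],[-52,-1,-4]],"roll":[0,0,0,0,0,0,0,0,0,0,0,0]}'; python3 -c "
from ov import *
to()
s=snap('top','t23'); snap('side','s23')
ov('top',[(.4804,.2704,.008,.04,(0,0,255)),(.4804,.2704,.020,.032,(255,0,0)),(.4804,.2704,.138,.022,(0,255,0))],(180,165,300,250),6,'ov4')
crop(s,240,170,300,220,13,'c23')
"
```

```text
t: 43.3
tcp_pos: [0.4488, -0.2511, 0.2742]
tool_rot: [0.723, 0.691, -0.0, -0.0]
force: [-0.7, -0.0, -0.1]
finger_gap: 0.758
at [ 0.4488 -0.2511  0.2742] yaw 87.37 t 43.3 F [-0.7 -0.  -0.1] gap 0.758
```

View pics/ov4.png

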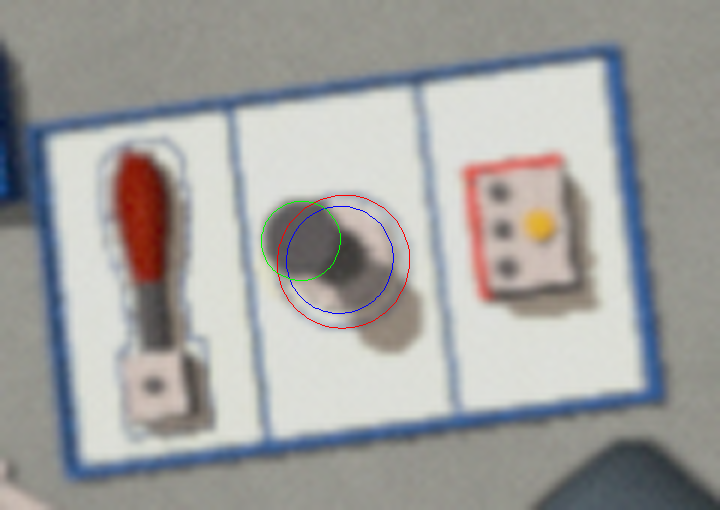

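View pics/c23.png

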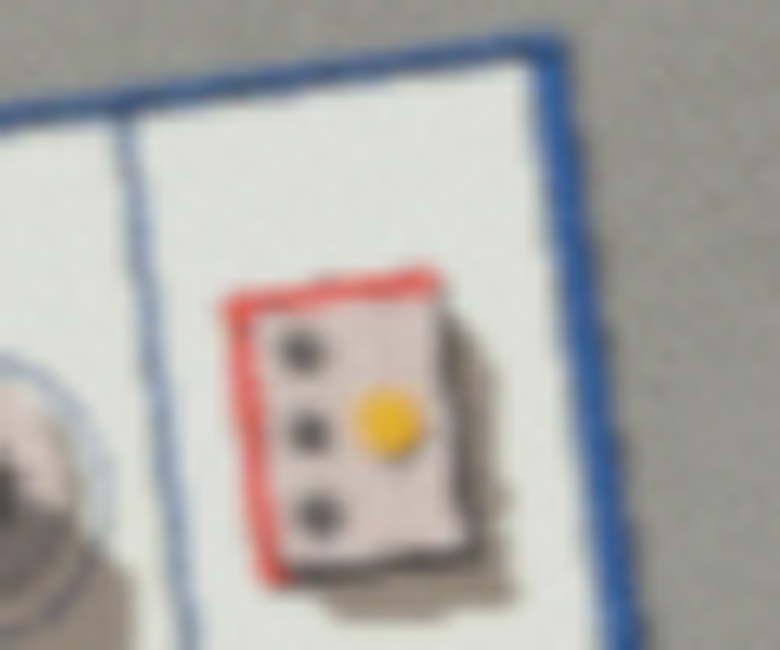

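View pics/t23.png

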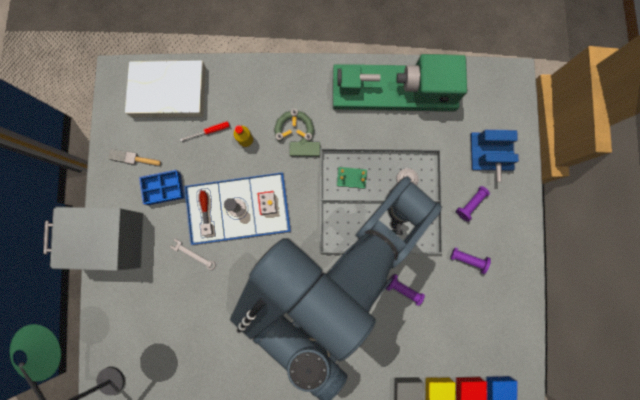

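```bash
python3 -c "
from h import *
s=load('top')
c=lambda *p:[(240+(a+.5)/13-.5,170+(b+.5)/13-.5) for a,b in p]
b=onz(s,c((248,312),(437,295),(466,542),(285,557)),.058)[:,:2]
st=onz(s,c((222,298),(438,268),(265,585)),.022)[:,:2]
a=np.radians(8.3);R=np.array([[np.cos(a),np.sin(a)],[-np.sin(a),np.cos(a)]])
print((R@b.T).T*1000,(R@b.mean(0))*1000);print((R@st.T).T*1000)
for i,j in((0,3),(1,2)): d=b[i]-b[j];print(np.degrees(np.arctan2(d[1],d[0])))
d=b[0]-b[1];print(np.degrees(np.arctan2(d[1],d[0]))-90)
s=load('side');crop(s,275,150,325,195,16,'c24')
s0=load('top')
import cv2
A=cv2.imread('pics/side0.png');
"
```

```text
[[549.2893274  107.61367998]
 [547.03164773  56.58360013]
 [480.00043015  57.05431478]
 [482.44590735 105.65746725]] [514.69182816  81.72726554]
[[559.06860191 118.5088648 ]
 [559.32856991  58.46120929]
 [478.97935397 116.224461  ]]
9.976316845501705
7.8976573234894065
5.766764369689
```

View pics/c24.png

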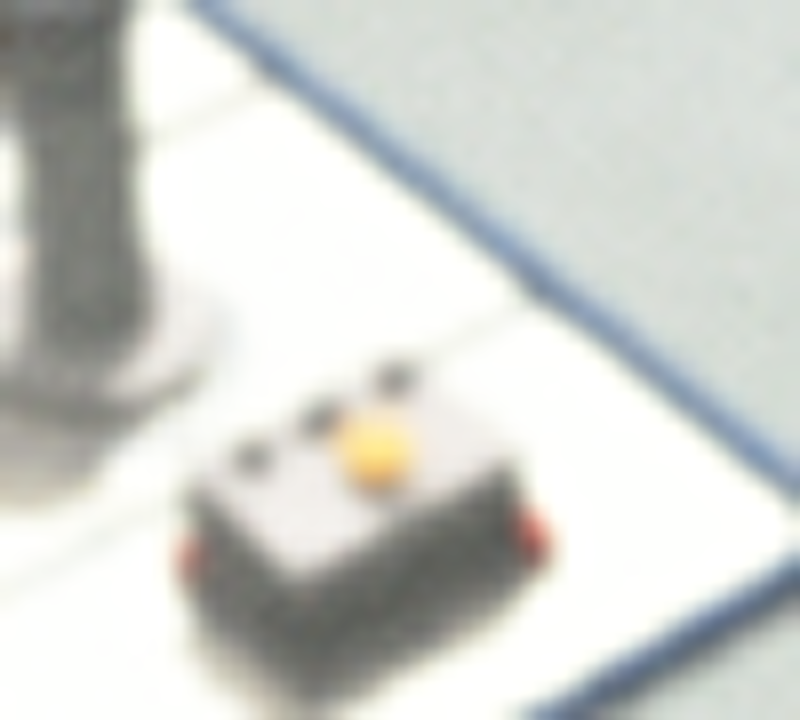

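Block against stops measures +0.5 / −0.6 mm, spindle and outline overlays coincide, the lever is inside its outline, and the bottle is still at (244,135). I hand in.

```bash
python3 -c "
from h import *
print(workorder.sign_off()); print(manip.sense()['t'])"
```

```text
the job is handed in; nothing more can be done
None
the job is handed in; nothing more can be done
```

The tray is kitted and the job was handed in at about 43.4 s of the 72 s. The sign-off gives no verdict, so the results below come from my own last checks.

- **Lever:** it lies flat in its outline. Measured once the arm had moved off it, the head was about 3 mm and the handle tip about 1 mm from where they should be.
- **Block:** I slid it against both stops until the force rose on each, then let go. In the pictures it sits +0.5 mm (x) and −0.6 mm (y) from touching, and square to within about 2°. That is inside the 2 mm limit, but picking points off the pictures is only good to 1–2 mm. I did not push it again to confirm.
- **Spindle:** I lifted it by the knob so the foot swung down. The first two placings were about 5 mm and then 8 mm off centre, so I moved it twice. It now stands upright and free, within about 2 mm of the outline's centre.

**Mistake:** while carrying the spindle I typed one sideways move with the wrong sign. The foot ended up right beside the oil bottle and may have touched it. I backed away. In the last top picture the bottle, steady rest, wrench and collet box are where they were at the start. The arm partly hid the pulley, which I never touched.

The highest wrist force I read was about 22 N on any axis, seen only at the end of each move.

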